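# Clear the tape slitter's guides and put it back on

## Task

Switch the tape slitter's red isolator off before lifting any guide, then take all the edge guides out of its bay and sort them: left-hand guides into the blue crate, right-hand guides into the yellow crate. With the bay cleared and the isolator still off, press the see-through hood fully shut past its catch, and only then turn the isolator back on. Leave the tape rolls and the screwdriver where they are.

Things in the scene. Friction and masses are not known exactly. Their poses are not given: they have to be found in the camera images.
- slitter: green bench tape slitter, fixed; origin on the table under its bay's centre, x away from the robot towards the hood's hinge, z up. Bay 210 x 220 mm outside (x, y), walls 6 mm, tops at z 30 mm, dark floor at z 10 mm. On its -y side a green control box 130 x 90 mm, centre x -20, y -160 mm, top z 70 mm, carries the isolator
- bay_floor (a point): centre of the bay's floor, 10 mm above the table
- hood (a joint): hood angle: 0 fully shut, 1.75 to 1.85 at the start (standing up, leaning back). A stiff hinge (0.5 N m) about the slitter's y: the hood stays where it is left; about 3 N near its upper edge, from behind, pushes it over. At about 0.06 it meets a spring catch at its front edge; about 15 N straight down near the front edge takes it past, and it stays at 0
- hood_hinge (a point): centre of the hinge line, at x 105, y 0, z 30 mm of the slitter; axes turn with the hood and agree with the slitter's when shut. The hood is a see-through guard with red edging, 0.35 kg: a shallow upside-down box reaching x -210 to 0, y -110 to 110, z 0 to 46 mm here, with a small black tab at its front edge
- hood_press (a point): point on the outer face of the hood's top panel, on its middle line, 45 mm from its front edge: at x -165, y 0, z 45 mm in the hinge's frame. Press here
- isolator (a joint): handle angle: 0 off (bar along the slitter's y, white mark towards the bay), 1.571 on (bar along the slitter's x, white mark away from the robot); off to on is clockwise from above. A spring snaps it to the nearer stop, so it only has to be taken well past the middle; up to about 0.2 N m. On at the start
- isolator_grip (a point): on the vertical turning axis, at the height to grip. The red handle is an upright bar 64 mm long, 14 mm thick, its top 15 mm above this point (119 mm above the table); a red disc 52 mm across tops out 20 mm below this point. The point's y runs along the bar towards the white mark
- blue_crate: open blue crate for left-hand guides, fixed, outside 220 x 150 mm (x, y) and 60 mm high, walls and floor 4 mm; origin under its centre on the table, z up
- yellow_crate: open yellow crate for right-hand guides, fixed, same size and frame as the blue one
- left_1: Left-hand edge guide, 0.12 kg, standing in the bay; may be absent. Aluminium foot 64 x 30 x 8 mm (x, y, z), L-shaped by a toe (x 6 to 32 mm, reaching y +34 mm); orange blade 64 mm along x, 10 mm thick in y, z 8 to 50 mm, upright on the foot's middle line: grasp it. From above, toe end pointing away from you, the toe points left. Origin at the foot's underside, under the blade
- left_2: Left-hand edge guide, 0.12 kg, standing in the bay; may be absent. Aluminium foot 64 x 30 x 8 mm (x, y, z), L-shaped by a toe (x 6 to 32 mm, reaching y +34 mm); orange blade 64 mm along x, 10 mm thick in y, z 8 to 50 mm, upright on the foot's middle line: grasp it. From above, toe end pointing away from you, the toe points left. Origin at the foot's underside, under the blade
- left_3: Left-hand edge guide, 0.12 kg, standing in the bay; may be absent. Aluminium foot 64 x 30 x 8 mm (x, y, z), L-shaped by a toe (x 6 to 32 mm, reaching y +34 mm); orange blade 64 mm along x, 10 mm thick in y, z 8 to 50 mm, upright on the foot's middle line: grasp it. From above, toe end pointing away from you, the toe points left. Origin at the foot's underside, under the blade
- right_1: Right-hand edge guide, 0.12 kg, standing in the bay; may be absent. Aluminium foot 64 x 30 x 8 mm (x, y, z), L-shaped by a toe (x 6 to 32 mm, reaching y -34 mm); orange blade 64 mm along x, 10 mm thick in y, z 8 to 50 mm, upright on the foot's middle line: grasp it. From above, toe end pointing away from you, the toe points right. Origin at the foot's underside, under the blade
- right_2: Right-hand edge guide, 0.12 kg, standing in the bay; may be absent. Aluminium foot 64 x 30 x 8 mm (x, y, z), L-shaped by a toe (x 6 to 32 mm, reaching y -34 mm); orange blade 64 mm along x, 10 mm thick in y, z 8 to 50 mm, upright on the foot's middle line: grasp it. From above, toe end pointing away from you, the toe points right. Origin at the foot's underside, under the blade
- right_3: Right-hand edge guide, 0.12 kg, standing in the bay; may be absent. Aluminium foot 64 x 30 x 8 mm (x, y, z), L-shaped by a toe (x 6 to 32 mm, reaching y -34 mm); orange blade 64 mm along x, 10 mm thick in y, z 8 to 50 mm, upright on the foot's middle line: grasp it. From above, toe end pointing away from you, the toe points right. Origin at the foot's underside, under the blade
- tape_roll: amber tape roll standing flat, 104 mm across, 48 mm tall; bystander; origin under its centre
- white_roll: white tape roll standing flat, 90 mm across, 50 mm tall; bystander; origin under its centre
- screwdriver: screwdriver lying on the table behind the slitter; bystander; origin below its middle
Mind the look-alikes: they are no part of the job. Leave any green look-alike of the left_2 alone. Leave any green look-alike of the right_3 alone.

How it is judged:
By the outcome, as a careful person would: the job done as asked, in the order asked, and still so for the second after the job is handed in, with the robot touching nothing.
Of left_1, left_2, left_3, right_1, right_2, right_3 only 4 to 6 are there at a start; the rules pass over those that are not, and their reading is None.
At some moment in a run one of left_1, left_2, left_3, right_1, right_2, right_3 may be knocked a few centimetres aside while the robot is not near it.
Once in a run the grip may slacken for a moment while it holds something.
It also fails if it takes over 210 s, if anything falls off the work surface, if the arm or the gripper's body presses on something with over 40 N, if the wrist force passes 120 N, or if a joint passes its speed limit or range.

## Robot

A 6-joint arm with a two-finger parallel gripper is mounted at the origin on the work surface. World frame = base frame: x ahead of the robot, y to its left, z up, the work surface at z = 0. Lengths are in m, angles in rad, forces in N, time in s.
With the tool pointing down it reaches from about 0.35 to 0.975 m from the base axis. Payload 4.9 kg.
Tool frame: the origin (TCP) lies at the very end of the fingers, on their centre line; the grasp point (between the pads) lies 19 mm behind it (ctrl.grasp_offset is the distance from the TCP to the grasp point, in m); z points along the fingers, y is the line along which they close (so a half turn about z gives the same grasp; the last joint's range is limited). The gripper opens to 85 mm and grips with 20 to 120 N. Pads are 22 mm wide; open, the fingers measure 114 mm over their backs; the gripper's body (76 mm by 85 mm) begins 54 mm behind the grasp point. The pads swing forward as they close: fully open they stand 13 mm farther back than shut.
Start: joints at [-1.359, 0.053, 1.613, -0, 1.476, -0.119], TCP at [0.203, -0.591, 0.206] pointing down, gripper open.
Joint ranges: [-3.01, 3.01], [-1.01, 2.22], [0.06, 2.58], [-1.02, 4.17], [0.09, 2.62], [-3.14, 3.14]. Speed limits (rad/s): [2.57, 2.57, 3.14, 3.14, 3.14, 3.14].

## Interface

Orientations are given as a rotation vector (axis times angle).
In Python, from station import ctrl, optics gives the robot as it stands.
- The arm moves only by the shell command python3 -m handwheel 'ROWS' [OPENING] [FORCE]. ROWS is JSON, a list of rows, each an object of numbers: "tx", "ty", "tz": the shift along the tool's x, y, z in mm; "roll": the turn about the tool's z in rad. A call has 1 to 12 rows; each row shifts and turns the commanded pose from where the row before left it, along the tool's axes as they then stand; what a row does not reach is not made up. A row lasts 1/12 s, in which the tool goes at most 41.7 mm and 7.16 degrees, less where a joint would pass 70% of its speed; a pose out of reach is approached as far as the arm can. A call with a gripper value outside its range is refused whole. OPENING is the finger opening in mm, from 0 to 85.4, set as the call begins (- or left out, the last holds). The fingers move at their own pace and stop on an object; FORCE is the grip in N (left out, the last holds). Time passes only in rows, so rows that do not move let the fingers close. It gives the time, the measured TCP pose, the force, the opening and the grip force at its end, in the units of the state.
- ctrl.get_obs(): the state, without advancing time (a new reading comes with each control period).
- optics.get_image(name): name is "scene" or "side" or "wrist"; returns (picture, depth): 400x640x3 uint8, red, green, blue; 400x640 float32, m along the optical axis (not along the pixel's ray), 0 where there is no reading.
- optics.camera_params(name): a dict with "mtx" (3x3 intrinsics, pixels), "k1" (the pictures are not rectified: a ray, as slopes to the right and down, at radius r is drawn at 1 + k1 r^2 times it, then the intrinsics apply), "extrinsics" (4x4, takes a point from camera to world coordinates); the wrist camera has in their place "tool_from_camera" (4x4, takes a point from camera to tool coordinates, whose origin is the TCP and whose axes are the flange's). Camera axes: x right, y down, z forward; pixel columns grow to the right and rows downward; lengths in m; the calibration is good to about 2 mm. A picture is of the moment at which its call begins: read the wrist's pose just before it. camera_params takes no time and is no camera call.
- ctrl.finish_job(): hands the job in; it is judged then, once.
The state is a dict: "t": time; "q": joint angles; "dq": joint speeds; "effort": joint torques, N m; "tool_pos": TCP position; "tool_rot": TCP orientation; "contact_force": force on the tool from outside, world axes, zero at the start; "wrist_torque": the same for the moment, N m; "opening": finger opening in m; "grip_force": force on a finger pad.
Only numpy, scipy, OpenCV 4.12 (cv2) and the standard library are available. Lean on these libraries where they do the work, as an engineer would, in place of code of your own. Each camera call takes 0.05 s, during which the arm holds its last target. There are 200 camera calls.

## Working session

There is one attempt and no reset: what is moved stays moved. The work goes in short steps, Python scripts to look and compute and a shell command to move; the robot and the scene stay as the last step left them, time stands still between calls to the robot, and variables do not carry over. Pictures are saved under pics/ and viewed, at most 14 in all, crops included, and the job is handed in when it is done.

```bash
ls; mkdir -p pics; python3 - <<'E'
from station import ctrl, optics
import cv2,numpy as np
o=ctrl.get_obs(); print(o['t'],o['tool_pos'],o['tool_rot'],ctrl.grasp_offset)
for n in ['scene','side','wrist']:
    im,d=optics.get_image(n); cv2.imwrite(f'pics/{n}0.png',im[:,:,::-1]); np.savez(f'{n}0.npz',im=im,d=d)
    p=optics.camera_params(n); print(n,{k:np.round(v,3).tolist() for k,v in p.items()})
E
```

```text
pics
0.0 [ 0.20285591 -0.59045563  0.20464214] [-3.09667731e+00 -5.16913879e-01  1.78282973e-04] 0.0187
scene {'mtx': [[385.095, 0.0, 316.921], [0.0, 385.095, 207.021], [0.0, 0.0, 1.0]], 'k1': -0.02, 'extrinsics': [[0.885, 0.308, -0.348, 0.851], [0.465, -0.568, 0.679, -0.704], [0.011, -0.763, -0.646, 0.765], [0.0, 0.0, 0.0, 1.0]]}
side {'mtx': [[366.597, 0.0, 316.829], [0.0, 366.597, 194.62], [0.0, 0.0, 1.0]], 'k1': -0.073, 'extrinsics': [[-0.951, -0.254, 0.175, 0.339], [-0.308, 0.752, -0.583, 0.554], [0.016, -0.608, -0.793, 0.829], [0.0, 0.0, 0.0, 1.0]]}
wrist {'mtx': [[320.333, 0.0, 320.557], [0.0, 320.333, 196.61], [0.0, 0.0, 1.0]], 'k1': 0.012, 'tool_from_camera': [[0.0, -0.951, -0.309, 0.08], [1.0, 0.0, -0.0, 0.001], [0.0, -0.309, 0.951, -0.168], [0.0, 0.0, 0.0, 1.0]]}
```

View pics/scene0.png

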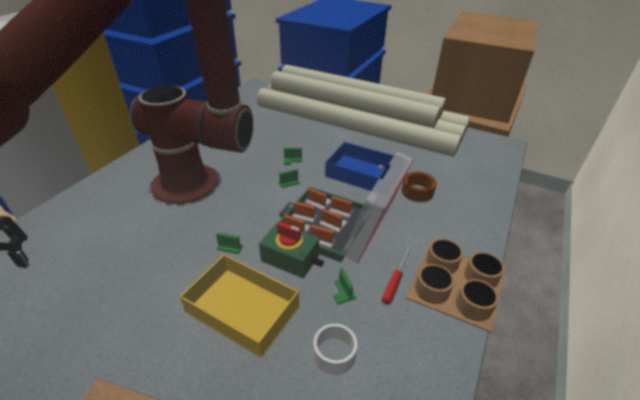

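View pics/side0.png

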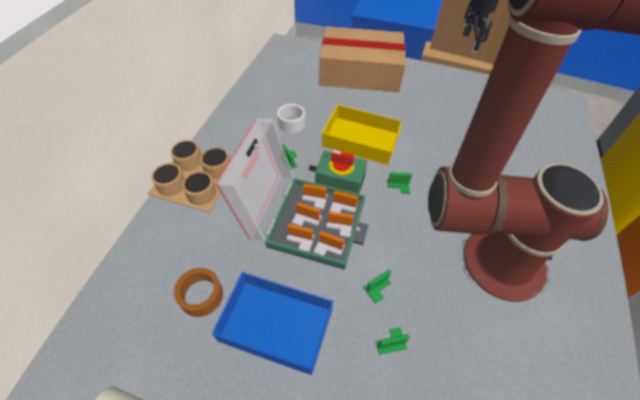

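```bash
cat > h.py <<'E'
import numpy as np,cv2
from station import ctrl,optics
from scipy.spatial.transform import Rotation as R
def pose():
    o=ctrl.get_obs(); T=np.eye(4); T[:3,:3]=R.from_rotvec(o['tool_rot']).as_matrix(); T[:3,3]=o['tool_pos']; return T,o
def ext(n,T=None):
    p=optics.camera_params(n)
    return (p['mtx'],p['k1'],T@p['tool_from_camera'] if n=='wrist' else p['extrinsics'])
def snap(n):
    T,o=pose(); im,d=optics.get_image(n); return im,d,ext(n,T)
def rays(uv,cam):
    K,k,E=cam; uv=np.atleast_2d(uv).astype(float)
    p=np.c_[(uv[:,0]-K[0,2])/K[0,0],(uv[:,1]-K[1,2])/K[1,1]]; s=p.copy()
    for _ in range(8): s=p/(1+k*(s**2).sum(1,keepdims=True))
    return np.c_[s,np.ones(len(s))]
def plane(uv,cam,z):
    r=rays(uv,cam); E=cam[2]; w=r@E[:3,:3].T; o=E[:3,3]
    return o+w*((z-o[2])/w[:,2])[:,None]
def cloud(d,cam):
    h,w=d.shape; u,v=np.meshgrid(np.arange(w),np.arange(h))
    r=rays(np.c_[u.ravel(),v.ravel()],cam); P=(r*d.ravel()[:,None])@cam[2][:3,:3].T+cam[2][:3,3]
    P=P.reshape(h,w,3); P[d==0]=np.nan; return P
def mask(im,h0,h1,s=110,v=50):
    H=cv2.cvtColor(im,cv2.COLOR_RGB2HSV); return ((H[...,0]>=h0)&(H[...,0]<=h1)&(H[...,1]>=s)&(H[...,2]>=v)).astype(np.uint8)
def comps(m,a=30):
    n,l,st,c=cv2.connectedComponentsWithStats(m); return [(l==i,st[i,4],c[i]) for i in range(1,n) if st[i,4]>=a]
def rect(P):
    (c,s,a)=cv2.minAreaRect((P[:,:2]*1000).astype(np.float32)); return np.round(c,1),np.round(s,1),round(a,1)
E
python3 - <<'E'
from h import *
for n in ['scene','side']:
    z=np.load(n+'0.npz'); im,d=z['im'],z['d']; cam=ext(n); P=cloud(d,cam)
    for nm,h in dict(orange=(5,16),red=(0,4),blue=(105,125),yellow=(20,33),green=(50,85)).items():
        for m,a,c in comps(mask(im,*h),25):
            Q=P[m]; Q=Q[~np.isnan(Q[:,0])]
            if len(Q)<10: continue
            md=np.median(Q,0)
            if not(0.2<md[0]<1.1 and abs(md[1])<.6 and md[2]<.2): continue
            zt=np.percentile(Q[:,2],95); top=Q[Q[:,2]>zt-.012]
            print(n,nm,a,np.round(c),np.round(md*1000),'zt',round(zt*1000),'all',*rect(Q),'top',*rect(top))
E
```

```text
scene orange 712 [418. 186.] [690. 298.  37.] zt 50 all [699.9 257.2] [ 99.4 222.3] 11.7 top [699.9 257.2] [ 99.4 222.3] 11.7
scene orange 194 [316. 196.] [437.  94.  47.] zt 61 all [430.6 114.9] [54.3 72.6] 20.3 top [436.3  96.7] [13.9 61.4] 83.1
scene orange 223 [341. 204.] [518.  95.  47.] zt 61 all [509.6 116.6] [53.9 78.9] 89.2 top [517.2  97.8] [62.4 16.7] 1.3
scene orange 222 [304. 209.] [433.  25.  47.] zt 61 all [425.2  54.4] [60.6 79.3] 17.8 top [434.3  26.5] [61.2 14.4] 6.4
scene orange 214 [331. 217.] [520.  29.  49.] zt 61 all [508.6  58.9] [55.1 96.4] 20.8 top [519.6  31.2] [12.9 59.3] 86.7
scene orange 176 [294. 221.] [438. -41.  54.] zt 62 all [446.1 -51.3] [ 55.7 178.7] 35.2 top [468.  -61.9] [ 43.  129.3] 51.4
scene orange 244 [322. 233.] [526. -40.  48.] zt 61 all [513.4 -10.9] [60.1 84.6] 22.5 top [523.2 -36.6] [62.3 14.3] 4.4
scene orange 54 [288. 240.] [ 484. -137.   84.] zt 99 all [ 478.6 -136.6] [58.8 24.7] 10.5 top [ 477.3 -129.3] [58.8  9.8] 10.5
scene orange 40 [461. 265.] [879.  54.   8.] zt 53 all [881.7  57.6] [59.9 15.6] 81.6 top [872.8  36.1] [11.7  0.
[... 3051 characters left out ...]
t 59 all [ 456.2 -310.5] [156.1 220.2] 87.5 top [ 456.1 -310.4] [155.1 220.5] 87.9
side yellow 141 [340. 169.] [ 471. -102.   74.] zt 79 all [ 472.4 -108. ] [70.8 39.3] 5.8 top [ 472.4 -108. ] [70.8 39.3] 5.8
side green 112 [290. 157.] [ 632. -135.   38.] zt 52 all [ 636.8 -154. ] [34.1 68. ] 36.9 top [ 643.2 -143.3] [10.7 58.3] 50.9
side green 339 [400. 181.] [ 305. -161.   20.] zt 51 all [ 305.2 -150.3] [60.4 36.6] 16.4 top [ 310.7 -163.5] [56.9  8.2] 17.1
side green 397 [378. 286.] [298. 176.  14.] zt 51 all [291. 174.] [63.5 45.4] 40.2 top [300.8 165.2] [60.5  9.6] 50.5
side green 493 [393. 342.] [239. 293.  18.] zt 51 all [245.5 283. ] [63.9 47.2] 27.9 top [241.5 291.5] [62.4 10.9] 28.7
```

Candidates, with pixels in the scene picture:
- **Six orange guides in the bay (wanted):** (316,196), (341,204), (304,209), (331,217), (294,221), (322,233).
- **Green look-alikes to leave:** (292,157), (289,181), (228,243), (343,288).
- **Red handle:** (287,233), not the screwdriver at (391,287).

I'll move above the isolator and check this in a close crop.

```bash
python3 -m handwheel '[{"roll":0.11,"tz":-15},{"roll":0.11,"tz":-15},{"roll":0.11,"tz":-20},{"tx":20,"ty":-35},{"tx":20,"ty":-35},{"tx":20,"ty":-35},{"tx":20,"ty":-35},{"tx":20,"ty":-35},{"tx":20,"ty":-35},{"tx":20,"ty":-35},{"tx":20,"ty":-35},{"tx":20,"ty":-35}]' 85 60
python3 -m handwheel '[{"tx":20,"ty":-35},{"tx":20,"ty":-35},{"tx":20,"ty":-35},{"tx":20,"ty":-35},{"tx":10,"ty":-10},{},{}]'
cat > look.py <<'E'
from h import *
import sys
im,d,cam=snap('wrist'); np.savez(sys.argv[1]+'.npz',im=im,d=d,E=cam[2]); cv2.imwrite('pics/'+sys.argv[1]+'.png',im[:,:,::-1])
P=cloud(d,cam)
for nm,h in dict(orange=(5,16),red=(0,4),red2=(170,180)).items():
    for m,a,c in comps(mask(im,*h,130),60):
        Q=P[m]; Q=Q[~np.isnan(Q[:,0])]
        if len(Q)<10: continue
        zt=np.percentile(Q[:,2],95)
        if zt<.02 or zt>.2: continue
        top=Q[Q[:,2]>zt-.006]
        print(nm,a,np.round(c),'zt',round(zt*1000),'top',*rect(top))
E
python3 look.py w1
```

```text
orange 71 [553.  10.] zt 86 top [ 408.3 -735.6] [0.4 4.9] 31.5
red 1375 [521.   9.] zt 78 top [ 404.8 -719.3] [ 1.3 30.2] 11.1$[0]: bad value
$[0]: bad value
```

View pics/w1.png

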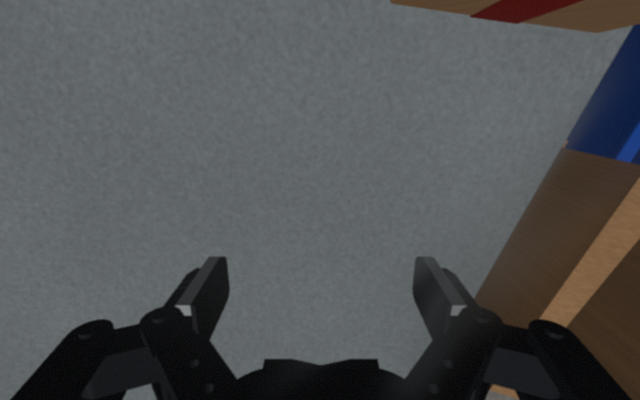

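The picture shows only bare table because the rows were refused. Each row probably needs all four keys.

```bash
python3 -m handwheel '[{"tx":0,"ty":0,"tz":-15,"roll":0.11},{"tx":0,"ty":0,"tz":-15,"roll":0.11},{"tx":0,"ty":0,"tz":-20,"roll":0.11},{"tx":20,"ty":-35,"tz":0,"roll":0},{"tx":20,"ty":-35,"tz":0,"roll":0},{"tx":20,"ty":-35,"tz":0,"roll":0},{"tx":20,"ty":-35,"tz":0,"roll":0},{"tx":20,"ty":-35,"tz":0,"roll":0},{"tx":20,"ty":-35,"tz":0,"roll":0},{"tx":20,"ty":-35,"tz":0,"roll":0},{"tx":20,"ty":-35,"tz":0,"roll":0}]' 85 60
```

```text
t: 1.12
tool_pos: [0.3632, -0.3091, 0.2558]
tool_rot: [3.141, 0.0, 0.0]
contact_force: [0.6, 0.2, -0.1]
opening: 0.085
grip_force: 0.0
```

```bash
python3 -m handwheel '[{"tx":20,"ty":-35,"tz":0,"roll":0},{"tx":20,"ty":-35,"tz":0,"roll":0},{"tx":20,"ty":-35,"tz":0,"roll":0},{"tx":20,"ty":-35,"tz":0,"roll":0},{"tx":20,"ty":-35,"tz":0,"roll":0},{"tx":10,"ty":-13,"tz":0,"roll":0},{"tx":0,"ty":0,"tz":0,"roll":0},{"tx":0,"ty":0,"tz":0,"roll":0}]' 60; python3 look.py w2
```

```text
t: 1.78
tool_pos: [0.4726, -0.1223, 0.2556]
tool_rot: [3.141, 0.005, -0.001]
contact_force: [-0.3, -0.6, 0.3]
opening: 0.0602
grip_force: 0.0
orange 847 [244. 116.] zt 61 top [525.3 -35.4] [63.1 10.2] 5.8
orange 1502 [128. 121.] zt 61 top [518.9 100.1] [63.3 10.9] 2.9
orange 1127 [185. 121.] zt 61 top [520.2  33.6] [10.8 62.8] 84.8
orange 60 [337. 172.] zt 117 top [ 458.8 -129.3] [6.9 0. ] 0.7
orange 1200 [141. 189.] zt 61 top [438.2  99. ] [10.5 63.5] 85.0
orange 697 [250. 189.] zt 61 top [439.2 -35.7] [10.7 63.7] 89.9
orange 975 [198. 191.] zt 61 top [435.2  28.6] [63.1 10.3] 7.9
red 1671 [320. 170.] zt 120 top [ 476.4 -122.2] [62.7 13.9] 0.5
```

View pics/w2.png

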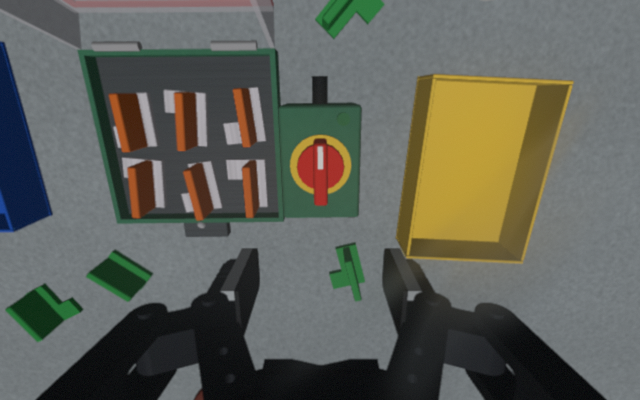

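The wrist picture shows:
- Six orange blades in the bay, in two rows at about v 120 and v 190.
- The isolator at (320,170), white mark up, so it is on.
- The yellow crate on the right and green look-alikes outside the bay.

Next I'll descend on the handle and make a crop to read the toes.

```bash
python3 -m handwheel '[{"tx":3,"ty":0,"tz":35,"roll":0},{"tx":0,"ty":0,"tz":35,"roll":0},{"tx":0,"ty":0,"tz":35,"roll":0},{"tx":0,"ty":0,"tz":30,"roll":0},{"tx":0,"ty":0,"tz":20,"roll":0},{"tx":0,"ty":0,"tz":8,"roll":0},{"tx":0,"ty":0,"tz":0,"roll":0}]' 50 60
python3 -m handwheel '[{"tx":0,"ty":0,"tz":0,"roll":0},{"tx":0,"ty":0,"tz":0,"roll":0},{"tx":0,"ty":0,"tz":0,"roll":0},{"tx":0,"ty":0,"tz":0,"roll":0},{"tx":0,"ty":0,"tz":0,"roll":0}]' 0 40
python3 -c "
import cv2;im=cv2.imread('pics/w2.png')[70:230,75:290];cv2.imwrite('pics/w2c.png',cv2.resize(im,None,fx=3.6,fy=3.6,interpolation=cv2.INTER_CUBIC))"
```

```text
t: 2.42
tool_pos: [0.4734, -0.1234, 0.0905]
tool_rot: [-3.14, 0.002, 0.007]
contact_force: [0.0, 0.5, 0.0]
opening: 0.05
grip_force: 0.0
t: 2.83
tool_pos: [0.4764, -0.1232, 0.0942]
tool_rot: [3.141, 0.001, 0.003]
contact_force: [-0.2, 0.1, -0.1]
opening: 0.0
grip_force: 0.0
```

View pics/w2c.png

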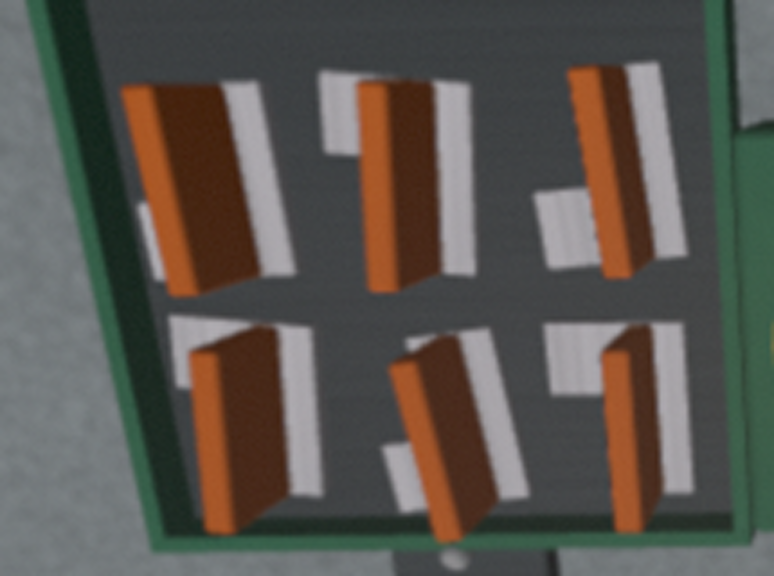

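The crop shows which end each toe is at, all pointing to +y:
- **Toe at the +x end, left-hand:** D (520,34), A (438,99), E (439,-36).
- **Toe at the -x end, right-hand:** B (519,100), F (525,-35), C (435,29).

The gripper reads fully closed on the handle, so I'll check that next.

```bash
python3 look.py w3; python3 -c "
from station import ctrl;o=ctrl.get_obs();print(o['opening'],o['grip_force'],o['tool_pos'])"
```

```text
orange 3419 [189. 139.] zt 61 top [525.1 -35.7] [63.6 10.9] 5.4
orange 5022 [ 89. 146.] zt 61 top [520.5  33.5] [12.  63.4] 84.7
orange 2518 [ 14. 154.] zt 47 top [503.4  94.8] [32.2  4. ] 1.7
orange 660 [317. 202.] zt 117 top [ 496.1 -123.3] [24.  26.6] 0.7
orange 2521 [205. 254.] zt 61 top [439.  -36.3] [64.  10.4] 0.6
orange 4617 [ 28. 255.] zt 61 top [438.6  98.7] [12.2 64.3] 84.4
orange 3877 [120. 258.] zt 61 top [435.1  28.5] [63.9 12. ] 8.4
red 3358 [318. 226.] zt 120 top [ 494.5 -121.5] [26.3 25.7] 9.9
8.295815073506536e-06 0.0 [ 0.47617598 -0.12306779  0.09384766]
```

View pics/w3.png

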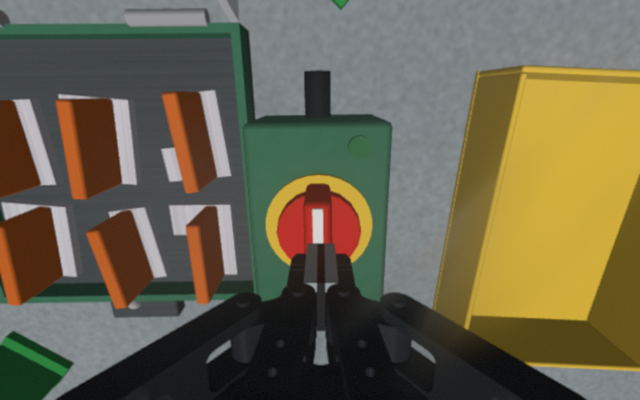

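```bash
python3 - <<'E'
from h import *
z=np.load('w3.npz'); K,k,_=ext('wrist',np.eye(4)); P=cloud(z['d'],(K,k,z['E']))
for v in (210,235,250,265,285): print(v,[(u,*np.round(P[v,u]*1000).tolist()) for u in range(296,346,6)], z['im'][v,320])
E
```

```text
210 [(296, 490.0, -109.0, 85.0), (302, 490.0, -113.0, 85.0), (308, 503.0, -118.0, 119.0), (314, 504.0, -121.0, 121.0), (320, 504.0, -123.0, 122.0), (326, 503.0, -126.0, 118.0), (332, 490.0, -130.0, 85.0), (338, 490.0, -134.0, 85.0), (344, 490.0, -138.0, 84.0)] [205 205 202]
235 [(296, 474.0, -109.0, 85.0), (302, 474.0, -112.0, 84.0), (308, 490.0, -117.0, 119.0), (314, 492.0, -120.0, 122.0), (320, 491.0, -123.0, 121.0), (326, 490.0, -126.0, 120.0), (332, 474.0, -131.0, 85.0), (338, 474.0, -134.0, 85.0), (344, 474.0, -138.0, 84.0)] [212 210 207]
250 [(296, 464.0, -108.0, 84.0), (302, 463.0, -112.0, 84.0), (308, 489.0, -118.0, 133.0), (314, 488.0, -121.0, 130.0), (320, 488.0, -123.0, 131.0), (326, 488.0, -126.0, 131.0), (332, 488.0, -129.0, 131.0), (338, 464.0, -134.0, 85.0), (344, 464.0, -138.0, 85.0)] [45 32 25]
265 [(296, 484.0, -113.0, 138.0), (302, 484.0, -115.0, 137.0), (308, 488.0, -118.0, 144.0), (314, 488.0, -121.0, 145.0), (320, 488.0, -123.0, 144.0), (326, 488.0, -126.0, 145.0), (332, 488.0, -128.0, 144.0), (338, 484.0, -131.0, 138.0), (344, 484.0, -134.0, 137.0)] [38 26 23]
285 [(296, 491.0, -115.0, 163.0), (302, 490.0, -117.0, 162.0), (308, 489.0, -119.0, 160.0), (314, 487.0, -121.0, 157.0), (320, 487.0, -123.0, 158.0), (326, 487.0, -126.0, 158.0), (332, 489.0, -128.0, 160.0), (338, 490.0, -130.0, 162.0), (344, 491.0, -132.0, 164.0)] [49 45 45]
```

```bash
python3 -m handwheel '[{"tx":0,"ty":0,"tz":0,"roll":0},{"tx":0,"ty":0,"tz":0,"roll":0},{"tx":0,"ty":0,"tz":0,"roll":0},{"tx":0,"ty":0,"tz":0,"roll":0}]' 40 60
python3 -m handwheel '[{"tx":0,"ty":0,"tz":0,"roll":0},{"tx":0,"ty":0,"tz":0,"roll":0}]' 10 60
python3 -m handwheel '[{"tx":0,"ty":0,"tz":0,"roll":-0.1},{"tx":0,"ty":0,"tz":0,"roll":-0.1}]'
python3 -c "
from station import ctrl;o=ctrl.get_obs();print(o['wrist_torque'])"
```

```text
t: 3.22
tool_pos: [0.4754, -0.1227, 0.0927]
tool_rot: [-3.141, -0.001, 0.001]
contact_force: [-0.3, 0.4, -0.0]
opening: 0.0402
grip_force: 0.0
t: 3.38
tool_pos: [0.4754, -0.1228, 0.0927]
tool_rot: [-3.141, -0.001, 0.001]
contact_force: [0.1, -0.0, -0.5]
opening: 0.0164
grip_force: 0.0
t: 3.55
tool_pos: [0.4754, -0.1217, 0.0928]
tool_rot: [-3.122, -0.32, 0.0]
contact_force: [0.0, 3.3, 1.0]
opening: 0.011
grip_force: 37.4
[ 0.65691556  0.14412822 -0.4054877 ]
```

```bash
python3 -m handwheel '[{"tx":0,"ty":0,"tz":0,"roll":-0.1},{"tx":0,"ty":0,"tz":0,"roll":-0.1},{"tx":0,"ty":0,"tz":0,"roll":-0.1},{"tx":0,"ty":0,"tz":0,"roll":-0.1},{"tx":0,"ty":0,"tz":0,"roll":-0.1},{"tx":0,"ty":0,"tz":0,"roll":-0.1},{"tx":0,"ty":0,"tz":0,"roll":-0.1},{"tx":0,"ty":0,"tz":0,"roll":-0.1},{"tx":0,"ty":0,"tz":0,"roll":-0.1},{"tx":0,"ty":0,"tz":0,"roll":-0.1},{"tx":0,"ty":0,"tz":0,"roll":-0.1}]'
python3 -c "
from station import ctrl;o=ctrl.get_obs();print(o['wrist_torque'])"; python3 look.py w4
```

```text
t: 4.47
tool_pos: [0.475, -0.1211, 0.0928]
tool_rot: [-2.492, -1.906, -0.002]
contact_force: [-2.3, 6.5, 2.9]
opening: 0.0106
grip_force: 36.8
[1.00961302 0.41864348 0.01818879]
orange 1918 [166.  11.] zt 61 top [416.4  22.4] [ 9.2 29. ] 77.1
orange 1899 [365.  61.] zt 62 top [524.9 -35.3] [63.8  9.8] 6.0
orange 1846 [227. 103.] zt 62 top [438.8 -35.7] [63.6 10. ] 0.6
orange 499 [318. 197.] zt 116 top [473.9 -98.8] [32.2  9.8] 27.8
red 4826 [320. 241.] zt 120 top [ 474.  -120.8] [62.3 30.2] 60.8
```

View pics/w4.png

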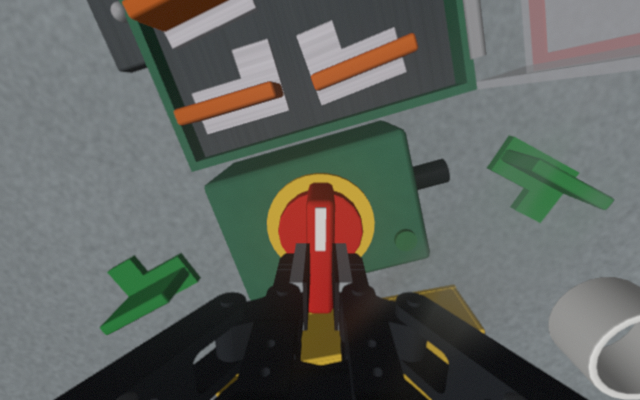

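The handle is held and turned about 75° past the middle, with the bar near y and its white mark at (320,225) towards the bay. Next I'll release, raise and turn the tool.

```bash
python3 -m handwheel '[{"tx":0,"ty":0,"tz":0,"roll":0},{"tx":0,"ty":0,"tz":0,"roll":0},{"tx":0,"ty":0,"tz":0,"roll":0},{"tx":0,"ty":0,"tz":-35,"roll":0},{"tx":0,"ty":0,"tz":-35,"roll":0},{"tx":0,"ty":0,"tz":-35,"roll":-0.115},{"tx":0,"ty":0,"tz":-35,"roll":-0.115},{"tx":0,"ty":0,"tz":0,"roll":-0.115},{"tx":0,"ty":0,"tz":0,"roll":-0.115},{"tx":0,"ty":0,"tz":0,"roll":-0.115},{"tx":0,"ty":0,"tz":0,"roll":-0.115},{"tx":0,"ty":0,"tz":0,"roll":-0.115}]' 40 60 | head -3
python3 -m handwheel '[{"tx":0,"ty":0,"tz":0,"roll":-0.115},{"tx":0,"ty":0,"tz":0,"roll":-0.115},{"tx":0,"ty":0,"tz":0,"roll":-0.115},{"tx":0,"ty":0,"tz":0,"roll":-0.115},{"tx":0,"ty":0,"tz":0,"roll":-0.115},{"tx":0,"ty":0,"tz":0,"roll":-0.115},{"tx":0,"ty":0,"tz":0,"roll":-0.115},{"tx":0,"ty":0,"tz":0,"roll":-0.115},{"tx":0,"ty":0,"tz":0,"roll":-0.115},{"tx":0,"ty":0,"tz":0,"roll":0}]' 26
cat > g.py <<'E'
# blades seen by the wrist: world pose and the move to each, in tool axes (mm, rad)
from h import *
import sys
T,o=pose(); im,d,cam=snap('wrist'); P=cloud(d,cam)
if len(sys.argv)>1: cv2.imwrite('pics/'+sys.argv[1]+'.png',im[:,:,::-1])
print('t',round(o['t'],1),'tcp',np.round(o['tool_pos']*1000,1),'xang',round(np.degrees(np.arctan2(T[1,0],T[0,0])),1),'open',o['opening'])
for nm,h in dict(orange=(5,16),red=(0,4)).items():
    for m,a,c in comps(mask(im,*h,130),150):
        Q=P[m]; Q=Q[~np.isnan(Q[:,0])]
        if len(Q)<20: continue
        zt=np.percentile(Q[:,2],95)
        if not .02<zt<.15: continue
        top=Q[Q[:,2]>zt-.006]; ce,s,_=rect(top)
        b=cv2.boxPoints(cv2.minAreaRect((top[:,:2]*1000).astype(np.float32))); e=[b[1]-b[0],b[2]-b[1]]; e=max(e,key=np.linalg.norm)
        ang=np.arctan2(e[1],e[0]); xa=np.arctan2(T[1,0],T[0,0]); r=-(((ang-xa)+np.pi/2)%np.pi-np.pi/2)
        dl=T[:3,:3].T@(np.r_[ce/1000,zt]-T[:3,3])
        print(nm,a,np.round(c),'world',ce,round(zt*1000),'size',s,'deg',round(np.degrees(ang),1),'| tx %.0f ty %.0f roll %.2f'%(dl[0]*1000,dl[1]*1000,r))
E
python3 g.py
```

```text
t: 5.52
tool_pos: [0.4757, -0.1232, 0.2331]
tool_rot: [1.548, 2.733, -0.0]
t: 6.35
tool_pos: [0.4756, -0.1231, 0.2329]
tool_rot: [-0.001, 3.142, -0.0]
contact_force: [-0.4, -0.2, -0.3]
opening: 0.026
grip_force: 0.0
t 6.3 tcp [ 475.6 -123.1  232.9] xang -180.0 open 0.026042747914740746
orange 1244 [460. 128.] world [434.7  28.7] 61 size [63.  10.7] deg 7.7 | tx 41 ty 152 roll -0.13
orange 567 [534. 130.] world [436.9  99.1] 62 size [10.8 62.1] deg -3.3 | tx 39 ty 222 roll 0.06
orange 905 [401. 131.] world [438.4 -35.8] 61 size [63.6 10.3] deg 0.5 | tx 37 ty 87 roll -0.01
orange 904 [456. 198.] world [518.9  33.7] 61 size [10.7 62.5] deg -2.9 | tx -43 ty 157 roll 0.05
orange 720 [395. 205.] world [524.5 -35.4] 61 size [63.2 10. ] deg 5.7 | tx -49 ty 88 roll -0.10
orange 380 [520. 204.] world [517.8 100.4] 62 size [62.5  9.2] deg 3.0 | tx -42 ty 224 roll -0.05
orange 2019 [625. 310.] world [697.5 284.4] 49 size [90.7 33.1] deg 16.0 | tx -222 ty 407 roll -0.28
red 2065 [320. 173.] world [ 475.  -122.2] 120 size [14.4 62.5] deg -88.6 | tx 1 ty 1 roll 1.55
red 921 [334. 340.] world [614.  -91.4] 27 size [ 75.  285.6] deg -5.6 | tx -138 ty 32 roll 0.10
```

```bash
python3 -m handwheel '[{"tx":12,"ty":29,"tz":0,"roll":0},{"tx":12,"ty":29,"tz":0,"roll":0},{"tx":13,"ty":29,"tz":20,"roll":0},{"tx":0,"ty":0,"tz":35,"roll":0},{"tx":0,"ty":0,"tz":38,"roll":0},{"tx":0,"ty":0,"tz":38,"roll":0},{"tx":0,"ty":0,"tz":35,"roll":0},{"tx":0,"ty":0,"tz":25,"roll":0},{"tx":0,"ty":0,"tz":17,"roll":0},{"tx":0,"ty":0,"tz":0,"roll":0},{"tx":0,"ty":0,"tz":0,"roll":0}]' 26 60
python3 -m handwheel '[{"tx":0,"ty":0,"tz":0,"roll":0},{"tx":0,"ty":0,"tz":0,"roll":0},{"tx":0,"ty":0,"tz":0,"roll":0},{"tx":0,"ty":0,"tz":0,"roll":0}]' 4 70
```

```text
t: 7.32
tool_pos: [0.438, -0.0357, 0.0243]
tool_rot: [-0.004, -3.139, -0.001]
contact_force: [0.4, -0.3, 0.6]
opening: 0.026
grip_force: 0.0
t: 7.65
tool_pos: [0.4404, -0.0362, 0.0268]
tool_rot: [0.002, 3.138, -0.001]
contact_force: [1.3, 0.7, 0.1]
opening: 0.0079
grip_force: 58.7
```

```bash
python3 -m handwheel '[{"tx":0,"ty":0,"tz":-20,"roll":0},{"tx":0,"ty":0,"tz":-40,"roll":0},{"tx":0,"ty":0,"tz":-40,"roll":0},{"tx":0,"ty":0,"tz":-30,"roll":0},{"tx":-10,"ty":33,"tz":0,"roll":0},{"tx":-10,"ty":33,"tz":0,"roll":0},{"tx":-10,"ty":33,"tz":0,"roll":0},{"tx":-10,"ty":33,"tz":0,"roll":0},{"tx":-10,"ty":33,"tz":0,"roll":0},{"tx":-10,"ty":33,"tz":0,"roll":0},{"tx":-10,"ty":33,"tz":0,"roll":0}]'
python3 -m handwheel '[{"tx":-10,"ty":33,"tz":0,"roll":0},{"tx":-12,"ty":33,"tz":0,"roll":0},{"tx":-10,"ty":30,"tz":0,"roll":0},{"tx":0,"ty":0,"tz":30,"roll":0},{"tx":0,"ty":0,"tz":38,"roll":0},{"tx":0,"ty":0,"tz":35,"roll":0},{"tx":0,"ty":0,"tz":20,"roll":0},{"tx":0,"ty":0,"tz":8,"roll":0},{"tx":0,"ty":0,"tz":0,"roll":0},{"tx":0,"ty":0,"tz":0,"roll":0}]'
```

```text
t: 8.57
tool_pos: [0.5089, 0.1968, 0.155]
tool_rot: [0.001, 3.141, -0.0]
contact_force: [1.2, -0.7, -1.8]
opening: 0.0074
grip_force: 72.2
t: 9.4
tool_pos: [0.5414, 0.2912, 0.0245]
tool_rot: [0.001, 3.141, 0.0]
contact_force: [0.0, -0.4, -1.9]
opening: 0.0069
grip_force: 72.2
```

```bash
python3 -m handwheel '[{"tx":0,"ty":0,"tz":3,"roll":0},{"tx":0,"ty":0,"tz":0,"roll":0},{"tx":0,"ty":0,"tz":0,"roll":0}]' 26 
python3 -m handwheel '[{"tx":0,"ty":0,"tz":-20,"roll":0},{"tx":0,"ty":0,"tz":-40,"roll":0},{"tx":0,"ty":0,"tz":-40,"roll":0},{"tx":0,"ty":0,"tz":-40,"roll":0},{"tx":0,"ty":0,"tz":-20,"roll":0},{"tx":17,"ty":-32,"tz":0,"roll":0},{"tx":17,"ty":-32,"tz":0,"roll":0},{"tx":17,"ty":-32,"tz":0,"roll":0},{"tx":17,"ty":-32,"tz":0,"roll":0},{"tx":17,"ty":-32,"tz":0,"roll":0},{"tx":17,"ty":-32,"tz":0,"roll":0},{"tx":0,"ty":0,"tz":0,"roll":0}]'; python3 g.py
```

```text
t: 9.65
tool_pos: [0.5416, 0.2912, 0.0218]
tool_rot: [0.001, 3.14, 0.001]
contact_force: [0.3, -0.7, -0.7]
opening: 0.0254
grip_force: 0.0
t: 10.65
tool_pos: [0.4369, 0.0955, 0.1811]
tool_rot: [0.008, 3.141, -0.003]
contact_force: [-0.6, -0.6, -0.4]
opening: 0.0259
grip_force: 0.0
t 10.7 tcp [436.9  95.5 181.1] xang 179.7 open 0.025949181044299
orange 1181 [254. 174.] world [434.4  29.6] 61 size [63.8 10. ] deg 7.7 | tx 2 ty -66 roll -0.14
orange 665 [326. 178.] world [437.1  99.5] 61 size [ 9.3 62.9] deg -4.3 | tx -0 ty 4 roll 0.07
orange 584 [326. 252.] world [518.2 101. ] 61 size [63.5  9.5] deg 1.3 | tx -81 ty 6 roll -0.03
orange 518 [264. 241.] world [480.9  43.7] 61 size [ 14.6 113.5] deg -19.2 | tx -44 ty -51 roll 0.33
orange 1420 [199. 256.] world [524.3 -34.4] 61 size [63.5 10.4] deg 5.5 | tx -88 ty -129 roll -0.10
orange 638 [526. 347.] world [553.8 255.3] 50 size [331.3  17.1] deg 41.5 | tx -116 ty 161 roll -0.73
red 3475 [ 67. 232.] world [ 474.1 -121.2] 120 size [13.9 64.4] deg -89.8 | tx -38 ty -216 roll 1.56
```

```bash
python3 -m handwheel '[{"tx":0,"ty":4,"tz":10,"roll":0.07},{"tx":0,"ty":0,"tz":35,"roll":0},{"tx":0,"ty":0,"tz":38,"roll":0},{"tx":0,"ty":0,"tz":35,"roll":0},{"tx":0,"ty":0,"tz":24,"roll":0},{"tx":0,"ty":0,"tz":14,"roll":0},{"tx":0,"ty":0,"tz":0,"roll":0},{"tx":0,"ty":0,"tz":0,"roll":0}]' 26 70
python3 -m handwheel '[{"tx":0,"ty":0,"tz":0,"roll":0},{"tx":0,"ty":0,"tz":0,"roll":0},{"tx":0,"ty":0,"tz":0,"roll":0},{"tx":0,"ty":0,"tz":0,"roll":0}]' 4 70
```

```text
t: 11.37
tool_pos: [0.4388, 0.1037, 0.0247]
tool_rot: [-0.11, -3.139, -0.0]
contact_force: [-0.8, -0.2, 0.4]
opening: 0.0262
grip_force: 0.0
t: 11.7
tool_pos: [0.4407, 0.1033, 0.0268]
tool_rot: [0.111, 3.135, 0.001]
contact_force: [1.8, -0.2, 2.4]
opening: 0.0071
grip_force: 70.7
```

```bash
python3 -m handwheel '[{"tx":0,"ty":0,"tz":-20,"roll":0},{"tx":0,"ty":0,"tz":-40,"roll":0},{"tx":0,"ty":0,"tz":-40,"roll":-0.07},{"tx":0,"ty":0,"tz":-30,"roll":0},{"tx":0,"ty":33,"tz":0,"roll":0},{"tx":0,"ty":33,"tz":0,"roll":0},{"tx":0,"ty":33,"tz":0,"roll":0},{"tx":0,"ty":33,"tz":0,"roll":0},{"tx":0,"ty":33,"tz":0,"roll":0},{"tx":0,"ty":23,"tz":0,"roll":0},{"tx":0,"ty":0,"tz":0,"roll":0}]'
python3 -m handwheel '[{"tx":0,"ty":0,"tz":30,"roll":0},{"tx":0,"ty":0,"tz":38,"roll":0},{"tx":0,"ty":0,"tz":35,"roll":0},{"tx":0,"ty":0,"tz":20,"roll":0},{"tx":0,"ty":0,"tz":10,"roll":0},{"tx":0,"ty":0,"tz":0,"roll":0},{"tx":0,"ty":0,"tz":0,"roll":0}]'
```

```text
t: 12.62
tool_pos: [0.4383, 0.2946, 0.1552]
tool_rot: [0.005, -3.141, -0.003]
contact_force: [-0.6, -0.5, -1.7]
opening: 0.0075
grip_force: 70.2
t: 13.2
tool_pos: [0.4396, 0.2909, 0.0227]
tool_rot: [0.002, 3.141, 0.0]
contact_force: [0.7, 0.5, -1.4]
opening: 0.0076
grip_force: 70.2
```

```bash
python3 -m handwheel '[{"tx":0,"ty":0,"tz":1,"roll":0},{"tx":0,"ty":0,"tz":0,"roll":0},{"tx":0,"ty":0,"tz":0,"roll":0},{"tx":0,"ty":0,"tz":-20,"roll":0},{"tx":0,"ty":0,"tz":-40,"roll":0},{"tx":0,"ty":0,"tz":-40,"roll":0},{"tx":0,"ty":0,"tz":-40,"roll":0},{"tx":0,"ty":0,"tz":-20,"roll":0}]' 26
python3 -m handwheel '[{"tx":-10,"ty":-33,"tz":0,"roll":0},{"tx":-10,"ty":-33,"tz":0,"roll":0},{"tx":-10,"ty":-33,"tz":0,"roll":0},{"tx":-10,"ty":-33,"tz":0,"roll":0},{"tx":-10,"ty":-33,"tz":0,"roll":0},{"tx":-10,"ty":-33,"tz":0,"roll":0},{"tx":-10,"ty":-33,"tz":0,"roll":0},{"tx":-10,"ty":-26,"tz":0,"roll":0},{"tx":0,"ty":0,"tz":0,"roll":0},{"tx":0,"ty":0,"tz":0,"roll":0},{"tx":0,"ty":0,"tz":0,"roll":0}]'; python3 g.py
```

```text
t: 13.87
tool_pos: [0.4412, 0.2922, 0.1875]
tool_rot: [0.001, 3.134, 0.006]
contact_force: [1.4, 0.4, 0.8]
opening: 0.026
grip_force: 0.0
t: 14.78
tool_pos: [0.5186, 0.0345, 0.181]
tool_rot: [-0.001, -3.142, -0.001]
contact_force: [-0.3, 0.5, -0.3]
opening: 0.0261
grip_force: 0.0
t 14.8 tcp [518.6  34.5 181. ] xang 179.9 open 0.026103181430231867
orange 809 [315.  83.] world [434.6  29.3] 62 size [63.2  8.8] deg 7.6 | tx 84 ty -5 roll -0.13
orange 760 [616.  86.] world [437.8 289.1] 56 size [ 9.7 62. ] deg -0.3 | tx 81 ty 255 roll 0.00
orange 230 [597.  62.] world [414.  284.4] 41 size [ 3.  12.3] deg -1.3 | tx 105 ty 250 roll 0.02
orange 226 [133. 135.] world [ 475.6 -121.1] 89 size [51.2 51.5] deg -44.0 | tx 43 ty -156 roll 0.77
orange 659 [321. 179.] world [519.9  34.4] 61 size [ 9.5 63.2] deg -4.9 | tx -1 ty -0 roll 0.08
orange 1042 [388. 176.] world [518.5 100.2] 61 size [63.9  9.9] deg 2.4 | tx 0 ty 66 roll -0.04
orange 1179 [250. 182.] world [524.7 -34.9] 61 size [63.7 10.1] deg 5.5 | tx -6 ty -69 roll -0.10
orange 298 [589. 179.] world [524.7 290.8] 56 size [31.8  9.3] deg 1.7 | tx -6 ty 256 roll -0.03
orange 5778 [573. 319.] world [689.3 318.2] 49 size [102.4 101.4] deg 38.4 | tx -170 ty 284 roll -0.67
red 3711 [120. 137.] world [ 475.5 -121.5] 120 size [14.3 63.2] deg -89.0 | tx 43 ty -156 roll 1.55
```

```bash
python3 -m handwheel '[{"tx":0,"ty":0,"tz":10,"roll":0.08},{"tx":0,"ty":0,"tz":35,"roll":0},{"tx":0,"ty":0,"tz":38,"roll":0},{"tx":0,"ty":0,"tz":35,"roll":0},{"tx":0,"ty":0,"tz":24,"roll":0},{"tx":0,"ty":0,"tz":14,"roll":0},{"tx":0,"ty":0,"tz":0,"roll":0},{"tx":0,"ty":0,"tz":0,"roll":0}]' 26 70 | sed -n 2p
python3 -m handwheel '[{"tx":0,"ty":0,"tz":0,"roll":0},{"tx":0,"ty":0,"tz":0,"roll":0},{"tx":0,"ty":0,"tz":0,"roll":0},{"tx":0,"ty":0,"tz":0,"roll":0}]' 4 70
python3 -m handwheel '[{"tx":0,"ty":0,"tz":-20,"roll":0},{"tx":0,"ty":0,"tz":-40,"roll":0},{"tx":0,"ty":0,"tz":-40,"roll":-0.08},{"tx":0,"ty":0,"tz":-40,"roll":0},{"tx":0,"ty":0,"tz":0,"roll":0},{"tx":0,"ty":0,"tz":0,"roll":0}]'
```

```text
tool_pos: [0.5179, 0.0352, 0.0244]
t: 15.83
tool_pos: [0.5203, 0.0343, 0.0271]
tool_rot: [0.127, 3.135, 0.001]
contact_force: [-1.8, 1.3, 5.6]
opening: 0.0074
grip_force: 70.3
t: 16.33
tool_pos: [0.5211, 0.0338, 0.169]
tool_rot: [0.002, 3.134, -0.001]
contact_force: [-0.3, 0.2, -1.3]
opening: 0.0073
grip_force: 69.5
```

```bash
python3 -m handwheel '[{"tx":2,"ty":32,"tz":0,"roll":0},{"tx":2,"ty":32,"tz":0,"roll":0},{"tx":2,"ty":32,"tz":0,"roll":0},{"tx":2,"ty":32,"tz":0,"roll":0},{"tx":2,"ty":32,"tz":0,"roll":0},{"tx":2,"ty":32,"tz":0,"roll":0},{"tx":2,"ty":32,"tz":0,"roll":0},{"tx":2,"ty":32,"tz":0,"roll":0},{"tx":2,"ty":32,"tz":0,"roll":0},{"tx":2,"ty":30,"tz":0,"roll":0},{"tx":0,"ty":0,"tz":0,"roll":0}]'
python3 -m handwheel '[{"tx":0,"ty":0,"tz":32,"roll":0},{"tx":0,"ty":0,"tz":38,"roll":0},{"tx":0,"ty":0,"tz":38,"roll":0},{"tx":0,"ty":0,"tz":24,"roll":0},{"tx":0,"ty":0,"tz":12,"roll":0},{"tx":0,"ty":0,"tz":0,"roll":0},{"tx":0,"ty":0,"tz":0,"roll":0}]'
```

```text
t: 17.25
tool_pos: [0.4968, 0.3558, 0.1622]
tool_rot: [0.005, -3.138, -0.001]
contact_force: [0.2, -0.9, -1.2]
opening: 0.0074
grip_force: 69.5
t: 17.83
tool_pos: [0.4979, 0.3509, 0.0205]
tool_rot: [-0.002, -3.138, 0.003]
contact_force: [-3.2, -3.5, 5.5]
opening: 0.0076
grip_force: 74.4
```

```bash
python3 -m handwheel '[{"tx":0,"ty":0,"tz":0,"roll":0},{"tx":0,"ty":0,"tz":0,"roll":0},{"tx":0,"ty":0,"tz":0,"roll":0},{"tx":0,"ty":0,"tz":-20,"roll":0},{"tx":0,"ty":0,"tz":-40,"roll":0},{"tx":0,"ty":0,"tz":-40,"roll":0},{"tx":0,"ty":0,"tz":-40,"roll":0},{"tx":0,"ty":0,"tz":-20,"roll":0}]' 26
python3 -m handwheel '[{"tx":6,"ty":-32,"tz":0,"roll":0},{"tx":6,"ty":-32,"tz":0,"roll":0},{"tx":6,"ty":-32,"tz":0,"roll":0},{"tx":6,"ty":-32,"tz":0,"roll":0},{"tx":6,"ty":-32,"tz":0,"roll":0},{"tx":6,"ty":-32,"tz":0,"roll":0},{"tx":6,"ty":-32,"tz":0,"roll":0},{"tx":6,"ty":-32,"tz":0,"roll":0},{"tx":7,"ty":-34,"tz":0,"roll":0},{"tx":8,"ty":-32,"tz":0,"roll":0},{"tx":0,"ty":0,"tz":0,"roll":0},{"tx":0,"ty":0,"tz":0,"roll":0}]' |sed -n 2p; python3 g.py
```

```text
t: 18.5
tool_pos: [0.501, 0.3531, 0.1869]
tool_rot: [0.001, 3.135, 0.006]
contact_force: [0.2, 0.9, 0.5]
opening: 0.0264
grip_force: 0.0
tool_pos: [0.4354, 0.0288, 0.1806]
t 19.5 tcp [435.4  28.8 180.6] xang 179.7 open 0.026183955081400992
orange 684 [321. 176.] world [434.2  29.6] 61 size [63.5  9.5] deg 7.3 | tx 1 ty 1 roll -0.13
orange 708 [596. 171.] world [437.1 288.9] 56 size [61.6 10.1] deg 0.7 | tx -0 ty 260 roll -0.02
orange 1692 [624. 235.] world [503.  344.9] 55 size [54.4 11.7] deg 11.2 | tx -66 ty 316 roll -0.20
orange 181 [160. 225.] world [ 480.3 -100.7] 119 size [ 2.  21.2] deg -86.0 | tx -45 ty -129 roll 1.50
orange 894 [389. 251.] world [483.9  88.2] 61 size [134.1  24.6] deg 19.8 | tx -48 ty 60 roll -0.35
orange 606 [259. 246.] world [478.3 -26.1] 61 size [ 18.3 113.8] deg -20.6 | tx -43 ty -55 roll 0.35
orange 646 [569. 278.] world [540.  290.8] 56 size [10.1 63. ] deg -0.4 | tx -103 ty 262 roll 0.00
orange 3423 [566. 359.] world [572.4 221.1] 49 size [402.3  52.3] deg 49.1 | tx -136 ty 193 roll -0.86
red 3181 [143. 232.] world [ 474.5 -121.2] 120 size [14.1 63.6] deg -89.4 | tx -40 ty -150 roll 1.56
red 234 [207. 393.] world [523.1 -36.1] 121 size [  5.1 208.9] deg -20.5 | tx -88 ty -65 roll 0.35
```

```bash
python3 -m handwheel '[{"tx":1,"ty":0,"tz":10,"roll":-0.124},{"tx":0,"ty":0,"tz":35,"roll":0},{"tx":0,"ty":0,"tz":38,"roll":0},{"tx":0,"ty":0,"tz":35,"roll":0},{"tx":0,"ty":0,"tz":24,"roll":0},{"tx":0,"ty":0,"tz":14,"roll":0},{"tx":0,"ty":0,"tz":0,"roll":0},{"tx":0,"ty":0,"tz":0,"roll":0}]' 26 70 | sed -n 2p
python3 -m handwheel '[{"tx":0,"ty":0,"tz":0,"roll":0},{"tx":0,"ty":0,"tz":0,"roll":0},{"tx":0,"ty":0,"tz":0,"roll":0},{"tx":0,"ty":0,"tz":0,"roll":0}]' 4 70
python3 -m handwheel '[{"tx":0,"ty":0,"tz":-20,"roll":0},{"tx":0,"ty":0,"tz":-40,"roll":0},{"tx":0,"ty":0,"tz":-40,"roll":0.124},{"tx":0,"ty":0,"tz":-40,"roll":0},{"tx":0,"ty":0,"tz":-20,"roll":0},{"tx":0,"ty":0,"tz":0,"roll":0},{"tx":0,"ty":0,"tz":0,"roll":0}]'
```

```text
tool_pos: [0.4341, 0.0312, 0.0242]
t: 20.55
tool_pos: [0.4363, 0.0301, 0.0266]
tool_rot: [-0.193, 3.132, -0.001]
contact_force: [0.7, -0.9, 2.1]
opening: 0.0075
grip_force: 70.5
t: 21.13
tool_pos: [0.4356, 0.03, 0.1867]
tool_rot: [0.001, 3.138, -0.001]
contact_force: [-0.6, 0.6, -0.5]
opening: 0.0076
grip_force: 70.1
```

```bash
python3 -m handwheel '[{"tx":3,"ty":-34,"tz":0,"roll":0},{"tx":3,"ty":-34,"tz":0,"roll":0},{"tx":3,"ty":-34,"tz":0,"roll":0},{"tx":3,"ty":-34,"tz":0,"roll":0},{"tx":3,"ty":-34,"tz":0,"roll":0},{"tx":3,"ty":-34,"tz":0,"roll":0},{"tx":3,"ty":-34,"tz":0,"roll":0},{"tx":3,"ty":-34,"tz":0,"roll":0},{"tx":3,"ty":-34,"tz":0,"roll":0},{"tx":3,"ty":-34,"tz":0,"roll":0},{"tx":2,"ty":-36,"tz":0,"roll":0},{"tx":0,"ty":0,"tz":0,"roll":0}]'
python3 -m handwheel '[{"tx":0,"ty":0,"tz":0,"roll":0},{"tx":0,"ty":0,"tz":38,"roll":0},{"tx":0,"ty":0,"tz":38,"roll":0},{"tx":0,"ty":0,"tz":38,"roll":0},{"tx":0,"ty":0,"tz":34,"roll":0},{"tx":0,"ty":0,"tz":13,"roll":0},{"tx":0,"ty":0,"tz":0,"roll":0},{"tx":0,"ty":0,"tz":0,"roll":0}]'
```

```text
t: 22.13
tool_pos: [0.4003, -0.3498, 0.1819]
tool_rot: [-0.009, -3.138, -0.002]
contact_force: [-0.3, -0.0, 0.3]
opening: 0.0075
grip_force: 70.0
t: 22.8
tool_pos: [0.4021, -0.3441, 0.0231]
tool_rot: [0.0, -3.14, -0.003]
contact_force: [0.6, -0.0, -0.7]
opening: 0.0071
grip_force: 73.9
```

```bash
python3 -m handwheel '[{"tx":0,"ty":0,"tz":1,"roll":0},{"tx":0,"ty":0,"tz":0,"roll":0},{"tx":0,"ty":0,"tz":0,"roll":0},{"tx":0,"ty":0,"tz":-20,"roll":0},{"tx":0,"ty":0,"tz":-40,"roll":0},{"tx":0,"ty":0,"tz":-40,"roll":0},{"tx":0,"ty":0,"tz":-40,"roll":0},{"tx":0,"ty":0,"tz":-20,"roll":0}]' 26
python3 -m handwheel '[{"tx":-12,"ty":31,"tz":0,"roll":0},{"tx":-12,"ty":31,"tz":0,"roll":0},{"tx":-12,"ty":31,"tz":0,"roll":0},{"tx":-12,"ty":31,"tz":0,"roll":0},{"tx":-12,"ty":31,"tz":0,"roll":0},{"tx":-12,"ty":31,"tz":0,"roll":0},{"tx":-12,"ty":31,"tz":0,"roll":0},{"tx":-12,"ty":31,"tz":0,"roll":0},{"tx":-13,"ty":31,"tz":0,"roll":0},{"tx":-13,"ty":30,"tz":0,"roll":0},{"tx":0,"ty":0,"tz":0,"roll":0},{"tx":0,"ty":0,"tz":0,"roll":0}]' |sed -n 2p; python3 g.py w5
```

```text
t: 23.47
tool_pos: [0.4041, -0.3476, 0.1896]
tool_rot: [0.001, 3.136, -0.01]
contact_force: [0.6, -1.3, 0.7]
opening: 0.0263
grip_force: 0.0
tool_pos: [0.525, -0.0355, 0.1832]
t 24.5 tcp [525.  -35.5 183.2] xang -179.9 open 0.02610363785800082
orange 1595 [460. 169.] world [518.3  99.6] 61 size [63.1 10.2] deg 2.0 | tx 6 ty 135 roll -0.03
orange 656 [321. 176.] world [524.8 -35.2] 61 size [63.8  9.6] deg 6.2 | tx 0 ty 0 roll -0.11
orange 336 [635. 203.] world [557.3 287.3] 44 size [26.8  4.4] deg 0.5 | tx -33 ty 323 roll -0.01
orange 5569 [605. 306.] world [695.3 297.6] 49 size [104.   58.8] deg 16.8 | tx -171 ty 333 roll -0.29
red 3380 [209. 128.] world [ 475.  -121.7] 120 size [63.4 14. ] deg 89.7 | tx 50 ty -86 roll -1.56
```

View pics/w5.png

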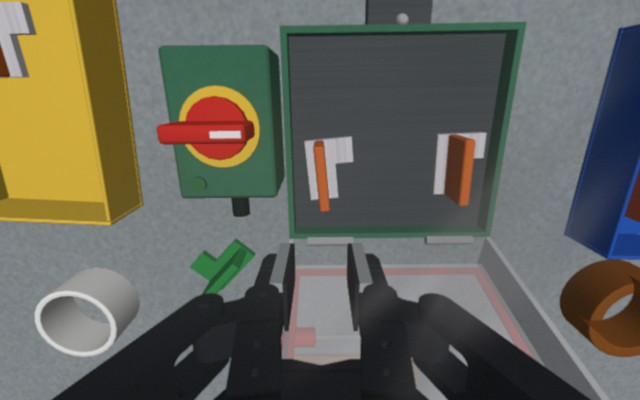

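Two guides are left, at (320,175) and (460,170). Both have the toe end up and pointing right, so both are right-hand. The isolator at (210,130) is off, with its mark towards the bay.

```bash
python3 -m handwheel '[{"tx":0,"ty":0,"tz":12,"roll":-0.1},{"tx":0,"ty":0,"tz":35,"roll":0},{"tx":0,"ty":0,"tz":38,"roll":0},{"tx":0,"ty":0,"tz":35,"roll":0},{"tx":0,"ty":0,"tz":24,"roll":0},{"tx":0,"ty":0,"tz":14,"roll":0},{"tx":0,"ty":0,"tz":0,"roll":0},{"tx":0,"ty":0,"tz":0,"roll":0}]' 26 70 | sed -n 2p
python3 -m handwheel '[{"tx":0,"ty":0,"tz":0,"roll":0},{"tx":0,"ty":0,"tz":0,"roll":0},{"tx":0,"ty":0,"tz":0,"roll":0},{"tx":0,"ty":0,"tz":0,"roll":0}]' 4 70
python3 -m handwheel '[{"tx":0,"ty":0,"tz":-20,"roll":0},{"tx":0,"ty":0,"tz":-40,"roll":0},{"tx":0,"ty":0,"tz":-40,"roll":0.1},{"tx":0,"ty":0,"tz":-40,"roll":0},{"tx":0,"ty":0,"tz":-20,"roll":0},{"tx":0,"ty":0,"tz":0,"roll":0},{"tx":0,"ty":0,"tz":0,"roll":0}]'
```

```text
tool_pos: [0.5239, -0.0379, 0.0245]
t: 25.52
tool_pos: [0.5261, -0.0374, 0.0268]
tool_rot: [-0.156, 3.134, -0.002]
contact_force: [-0.1, 0.1, 2.9]
opening: 0.0073
grip_force: 70.8
t: 26.1
tool_pos: [0.5256, -0.037, 0.1868]
tool_rot: [0.001, 3.138, -0.001]
contact_force: [0.3, -0.4, -2.8]
opening: 0.0072
grip_force: 70.2
```

```bash
python3 -m handwheel '[{"tx":2,"ty":-31,"tz":0,"roll":0},{"tx":2,"ty":-31,"tz":0,"roll":0},{"tx":2,"ty":-31,"tz":0,"roll":0},{"tx":2,"ty":-31,"tz":0,"roll":0},{"tx":2,"ty":-31,"tz":0,"roll":0},{"tx":2,"ty":-31,"tz":0,"roll":0},{"tx":2,"ty":-31,"tz":0,"roll":0},{"tx":2,"ty":-31,"tz":0,"roll":0},{"tx":1,"ty":-31,"tz":0,"roll":0},{"tx":0,"ty":-33,"tz":0,"roll":0},{"tx":0,"ty":0,"tz":0,"roll":0},{"tx":0,"ty":0,"tz":0,"roll":0}]'
python3 -m handwheel '[{"tx":0,"ty":0,"tz":38,"roll":0},{"tx":0,"ty":0,"tz":38,"roll":0},{"tx":0,"ty":0,"tz":38,"roll":0},{"tx":0,"ty":0,"tz":34,"roll":0},{"tx":0,"ty":0,"tz":13,"roll":0},{"tx":0,"ty":0,"tz":0,"roll":0},{"tx":0,"ty":0,"tz":0,"roll":0}]'
```

```text
t: 27.1
tool_pos: [0.5059, -0.3492, 0.1815]
tool_rot: [-0.005, -3.138, -0.006]
contact_force: [-0.6, 0.1, -1.2]
opening: 0.0074
grip_force: 70.2
t: 27.68
tool_pos: [0.5071, -0.3471, 0.023]
tool_rot: [0.001, -3.14, -0.003]
contact_force: [-0.0, -0.4, -0.6]
opening: 0.0075
grip_force: 71.6
```

```bash
python3 -m handwheel '[{"tx":0,"ty":0,"tz":1,"roll":0},{"tx":0,"ty":0,"tz":0,"roll":0},{"tx":0,"ty":0,"tz":0,"roll":0},{"tx":0,"ty":0,"tz":-20,"roll":0},{"tx":0,"ty":0,"tz":-40,"roll":0},{"tx":0,"ty":0,"tz":-40,"roll":0},{"tx":0,"ty":0,"tz":-40,"roll":0},{"tx":0,"ty":0,"tz":-20,"roll":0}]' 26 | sed -n 2p
python3 -m handwheel '[{"tx":-1,"ty":37,"tz":0,"roll":0},{"tx":-1,"ty":37,"tz":0,"roll":0},{"tx":-1,"ty":37,"tz":0,"roll":0},{"tx":-1,"ty":37,"tz":0,"roll":0},{"tx":-1,"ty":37,"tz":0,"roll":0},{"tx":-1,"ty":37,"tz":0,"roll":0},{"tx":-1,"ty":37,"tz":0,"roll":0},{"tx":-1,"ty":37,"tz":0,"roll":0},{"tx":-1,"ty":37,"tz":0,"roll":0},{"tx":-1,"ty":37,"tz":0,"roll":0},{"tx":0,"ty":37,"tz":0,"roll":0},{"tx":0,"ty":37,"tz":0,"roll":0}]' |sed -n 2p
python3 -m handwheel '[{"tx":0,"ty":3,"tz":0,"roll":0},{"tx":0,"ty":0,"tz":0,"roll":0},{"tx":0,"ty":0,"tz":0,"roll":0}]' |sed -n 2p; python3 g.py
```

```text
tool_pos: [0.5094, -0.3505, 0.1899]
tool_pos: [0.5176, 0.0969, 0.1835]
tool_pos: [0.5178, 0.0979, 0.1831]
t 29.6 tcp [517.8  97.9 183.1] xang 180.0 open 0.025998409025605837
orange 761 [540.  87.] world [437.3 289.1] 56 size [ 9.4 61.3] deg -0.9 | tx 81 ty 191 roll 0.02
orange 227 [ 58. 134.] world [ 476.  -121.8] 87 size [52.9 50.1] deg 48.7 | tx 42 ty -220 roll -0.85
orange 716 [591. 155.] world [497.1 349.4] 56 size [61.6 10.3] deg 0.8 | tx 21 ty 252 roll -0.01
orange 637 [324. 177.] world [518.5 100.7] 62 size [63.6  8.9] deg 1.5 | tx -1 ty 3 roll -0.03
orange 2356 [534. 325.] world [602.  270.8] 49 size [298.9  64.1] deg 39.2 | tx -84 ty 173 roll -0.68
orange 160 [483. 310.] world [670.1 280. ] 50 size [12.4 25.8] deg -29.8 | tx -152 ty 182 roll 0.52
red 3505 [ 51. 136.] world [ 475.  -111.7] 120 size [44.6 14.6] deg 88.3 | tx 43 ty -210 roll -1.54
```

```bash
python3 -m handwheel '[{"tx":0,"ty":2,"tz":12,"roll":-0.03},{"tx":0,"ty":0,"tz":35,"roll":0},{"tx":0,"ty":0,"tz":38,"roll":0},{"tx":0,"ty":0,"tz":35,"roll":0},{"tx":0,"ty":0,"tz":24,"roll":0},{"tx":0,"ty":0,"tz":14,"roll":0},{"tx":0,"ty":0,"tz":0,"roll":0},{"tx":0,"ty":0,"tz":0,"roll":0}]' 26 70 | sed -n 2p
python3 -m handwheel '[{"tx":0,"ty":0,"tz":0,"roll":0},{"tx":0,"ty":0,"tz":0,"roll":0},{"tx":0,"ty":0,"tz":0,"roll":0},{"tx":0,"ty":0,"tz":0,"roll":0}]' 4 70
python3 -m handwheel '[{"tx":0,"ty":0,"tz":-20,"roll":0},{"tx":0,"ty":0,"tz":-40,"roll":0},{"tx":0,"ty":0,"tz":-40,"roll":0.03},{"tx":0,"ty":0,"tz":-40,"roll":0},{"tx":0,"ty":0,"tz":-20,"roll":0},{"tx":0,"ty":0,"tz":0,"roll":0},{"tx":0,"ty":0,"tz":0,"roll":0}]'
```

```text
tool_pos: [0.5174, 0.0987, 0.0244]
t: 30.65
tool_pos: [0.5195, 0.0999, 0.0268]
tool_rot: [-0.046, 3.137, -0.0]
contact_force: [-0.2, -0.4, 2.0]
opening: 0.0075
grip_force: 70.6
t: 31.23
tool_pos: [0.5184, 0.1002, 0.1863]
tool_rot: [0.001, 3.139, 0.0]
contact_force: [-0.3, -0.2, -2.1]
opening: 0.0074
grip_force: 70.1
```

```bash
python3 -m handwheel '[{"tx":5,"ty":-35,"tz":0,"roll":0},{"tx":5,"ty":-35,"tz":0,"roll":0},{"tx":5,"ty":-35,"tz":0,"roll":0},{"tx":5,"ty":-35,"tz":0,"roll":0},{"tx":5,"ty":-35,"tz":0,"roll":0},{"tx":6,"ty":-35,"tz":0,"roll":0},{"tx":6,"ty":-35,"tz":0,"roll":0},{"tx":6,"ty":-35,"tz":0,"roll":0},{"tx":6,"ty":-36,"tz":0,"roll":0},{"tx":6,"ty":-36,"tz":0,"roll":0},{"tx":6,"ty":-36,"tz":0,"roll":0},{"tx":0,"ty":0,"tz":0,"roll":0}]'
python3 -m handwheel '[{"tx":0,"ty":0,"tz":0,"roll":0},{"tx":0,"ty":0,"tz":38,"roll":0},{"tx":0,"ty":0,"tz":38,"roll":0},{"tx":0,"ty":0,"tz":38,"roll":0},{"tx":0,"ty":0,"tz":34,"roll":0},{"tx":0,"ty":0,"tz":13,"roll":0},{"tx":0,"ty":0,"tz":0,"roll":0},{"tx":0,"ty":0,"tz":0,"roll":0}]'
```

```text
t: 32.23
tool_pos: [0.4536, -0.292, 0.1814]
tool_rot: [-0.01, -3.137, -0.001]
contact_force: [-1.1, 0.3, -0.9]
opening: 0.0079
grip_force: 70.0
t: 32.9
tool_pos: [0.4561, -0.2859, 0.0228]
tool_rot: [0.001, -3.14, -0.003]
contact_force: [0.3, -0.2, -1.6]
opening: 0.0075
grip_force: 71.3
```

```bash
python3 -m handwheel '[{"tx":0,"ty":0,"tz":1,"roll":0},{"tx":0,"ty":0,"tz":0,"roll":0},{"tx":0,"ty":0,"tz":0,"roll":0},{"tx":0,"ty":0,"tz":-20,"roll":0},{"tx":0,"ty":0,"tz":-40,"roll":0},{"tx":0,"ty":0,"tz":-40,"roll":0},{"tx":0,"ty":0,"tz":-40,"roll":0},{"tx":0,"ty":0,"tz":-40,"roll":0},{"tx":0,"ty":0,"tz":-40,"roll":0},{"tx":0,"ty":0,"tz":-40,"roll":0},{"tx":0,"ty":0,"tz":-10,"roll":0},{"tx":0,"ty":0,"tz":0,"roll":0}]' 26 | sed -n 2p
python3 - <<'E'
from h import *
for n in ('side','scene'):
    im,d,cam=snap(n); P=cloud(d,cam)
    cv2.imwrite(f'pics/{n}1.png',im[:,:,::-1])
    if n=='side':
        c=cv2.resize(im[90:380,190:450],None,fx=2,fy=2,interpolation=cv2.INTER_CUBIC); cv2.imwrite('pics/side1c.png',c[:,:,::-1])
    m=(np.abs(P[...,1]-.04)<.12)&(P[...,0]>.6)&(P[...,0]<.72)&(P[...,2]>.04)
    Q=P[m]; Q=Q[Q[:,2].argsort()]
    for a in np.arange(.04,.26,.03):
        q=Q[(Q[:,2]>a)&(Q[:,2]<a+.03)]
        if len(q): print(n,round(a,2),len(q),np.round(np.percentile(q[:,0],[2,50,98])*1000),np.round(np.percentile(q[:,1],[2,98])*1000), round(q[:,2].max(),3))
E
```

```text
tool_pos: [0.4582, -0.2892, 0.2989]
side 0.04 566 [603. 642. 648.] [-68. 150.] 0.07
side 0.07 603 [610. 649. 655.] [-67. 150.] 0.1
side 0.1 632 [617. 656. 662.] [-67. 150.] 0.13
side 0.13 679 [622. 662. 669.] [-67. 150.] 0.16
side 0.16 499 [628. 665. 672.] [-68. 150.] 0.189
side 0.19 244 [633. 651. 682.] [-69. 151.] 0.22
side 0.22 1391 [641. 663. 688.] [-66. 150.] 0.25
side 0.25 16 [631. 635. 639.] [36. 44.] 0.255
scene 0.04 166 [603. 630. 650.] [-73. 140.] 0.07
scene 0.07 176 [611. 637. 657.] [-73. 140.] 0.1
scene 0.1 199 [618. 645. 665.] [-73. 139.] 0.13
scene 0.13 210 [624. 651. 672.] [-73. 136.] 0.16
scene 0.16 212 [632. 657. 678.] [-73. 137.] 0.19
scene 0.19 223 [639. 664. 687.] [-73.  98.] 0.22
scene 0.22 1211 [644. 666. 688.] [-71. 143.] 0.25
scene 0.25 12 [633. 637. 642.] [31. 40.] 0.254
```

View pics/side1c.png

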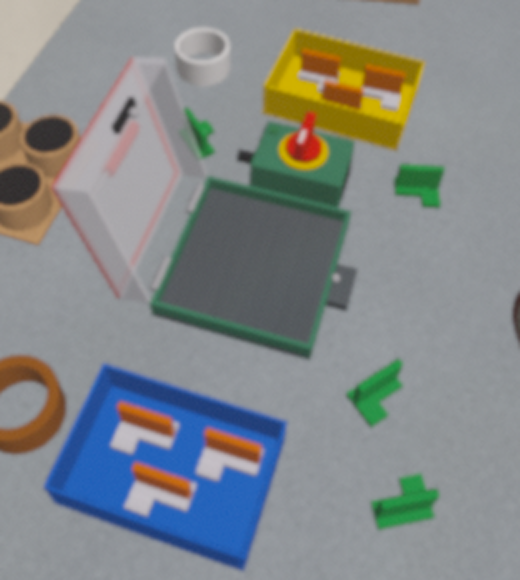

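The bay is empty. Three guides stand in the blue crate, three in the yellow, the isolator handle points along y (off), and the bystanders haven't moved. Next is the hood.

```bash
python3 -m handwheel '[{"tx":-26,"ty":30,"tz":0,"roll":0},{"tx":-26,"ty":30,"tz":0,"roll":0},{"tx":-26,"ty":30,"tz":0,"roll":0},{"tx":-26,"ty":30,"tz":0,"roll":0},{"tx":-26,"ty":30,"tz":0,"roll":0},{"tx":-26,"ty":30,"tz":0,"roll":0},{"tx":-26,"ty":30,"tz":0,"roll":0},{"tx":-26,"ty":30,"tz":0,"roll":0},{"tx":-26,"ty":30,"tz":0,"roll":0},{"tx":-26,"ty":30,"tz":0,"roll":0},{"tx":-27,"ty":29,"tz":0,"roll":0},{"tx":0,"ty":0,"tz":0,"roll":0}]' 0
python3 -m handwheel '[{"tx":0,"ty":0,"tz":0,"roll":0},{"tx":0,"ty":0,"tz":25,"roll":0},{"tx":0,"ty":0,"tz":35,"roll":0},{"tx":0,"ty":0,"tz":35,"roll":0},{"tx":0,"ty":0,"tz":15,"roll":0},{"tx":0,"ty":0,"tz":0,"roll":0},{"tx":0,"ty":0,"tz":0,"roll":0}]'
```

```text
t: 35.0
tool_pos: [0.7449, 0.0467, 0.2852]
tool_rot: [0.008, -3.133, -0.004]
contact_force: [-0.4, -0.5, -0.9]
opening: 0.0
grip_force: 0.0
t: 35.58
tool_pos: [0.7426, 0.0401, 0.1816]
tool_rot: [-0.003, -3.139, -0.0]
contact_force: [1.0, -0.5, 1.6]
opening: -0.0004
grip_force: 0.0
```

```bash
python3 -m handwheel '[{"tx":15,"ty":0,"tz":-7,"roll":0},{"tx":15,"ty":0,"tz":0,"roll":0},{"tx":10,"ty":0,"tz":0,"roll":0},{"tx":10,"ty":0,"tz":0,"roll":0},{"tx":10,"ty":0,"tz":0,"roll":0},{"tx":10,"ty":0,"tz":0,"roll":0},{"tx":10,"ty":0,"tz":0,"roll":0},{"tx":10,"ty":0,"tz":0,"roll":0}]'
python3 -m handwheel '[{"tx":12,"ty":0,"tz":0,"roll":0},{"tx":12,"ty":0,"tz":0,"roll":0},{"tx":12,"ty":0,"tz":0,"roll":0},{"tx":12,"ty":0,"tz":0,"roll":0},{"tx":12,"ty":0,"tz":0,"roll":0}]'
```

```text
t: 36.25
tool_pos: [0.6575, 0.0403, 0.1969]
tool_rot: [0.002, 3.128, -0.001]
contact_force: [4.4, -0.8, 2.6]
opening: -0.0002
grip_force: 2.0
t: 36.67
tool_pos: [0.5968, 0.0402, 0.1962]
tool_rot: [0.002, 3.13, -0.002]
contact_force: [2.2, -1.2, 0.8]
opening: -0.0001
grip_force: 1.5
```

```bash
python3 -m handwheel '[{"tx":12,"ty":0,"tz":0,"roll":0},{"tx":12,"ty":0,"tz":1,"roll":0},{"tx":12,"ty":0,"tz":2,"roll":0},{"tx":12,"ty":0,"tz":4,"roll":0},{"tx":12,"ty":0,"tz":6,"roll":0},{"tx":12,"ty":0,"tz":8,"roll":0}]'
python3 -m handwheel '[{"tx":10,"ty":0,"tz":9,"roll":0},{"tx":10,"ty":0,"tz":9,"roll":0},{"tx":9,"ty":0,"tz":9,"roll":0},{"tx":9,"ty":0,"tz":9,"roll":0},{"tx":8,"ty":0,"tz":9,"roll":0}]'
```

```text
t: 37.17
tool_pos: [0.5247, 0.0405, 0.1749]
tool_rot: [0.002, 3.131, -0.002]
contact_force: [0.9, 0.2, 3.8]
opening: 0.0002
grip_force: 1.3
t: 37.58
tool_pos: [0.4781, 0.0406, 0.1283]
tool_rot: [0.002, 3.134, -0.001]
contact_force: [0.1, -0.0, 2.0]
opening: 0.0001
grip_force: 0.9
```

```bash
python3 -m handwheel '[{"tx":9,"ty":0,"tz":7,"roll":0},{"tx":9,"ty":0,"tz":8,"roll":0},{"tx":8,"ty":0,"tz":8,"roll":0},{"tx":7,"ty":0,"tz":8,"roll":0},{"tx":6,"ty":0,"tz":7,"roll":0},{"tx":5,"ty":0,"tz":4,"roll":0},{"tx":3,"ty":0,"tz":0,"roll":0},{"tx":0,"ty":0,"tz":0,"roll":0}]'
```

```text
t: 38.25
tool_pos: [0.428, 0.0412, 0.0816]
tool_rot: [-0.001, -3.141, -0.0]
contact_force: [0.8, -1.0, 0.5]
opening: 0.0002
grip_force: 0.0
```

```bash
for i in 1 2; do python3 -m handwheel '[{"tx":0,"ty":0,"tz":2,"roll":0},{"tx":0,"ty":0,"tz":2,"roll":0},{"tx":0,"ty":0,"tz":0,"roll":0}]' | sed -n '2p;4p'; done
```

```text
tool_pos: [0.4289, 0.0411, 0.0778]
contact_force: [-0.2, -0.4, 0.5]
tool_pos: [0.4286, 0.0412, 0.0734]
contact_force: [0.8, 0.2, -0.2]
```

```bash
python3 - <<'E'
from h import *
im,d,cam=snap('side'); P=cloud(d,cam)
c=cv2.resize(im[90:310,190:450],None,fx=2.6,fy=2.6,interpolation=cv2.INTER_CUBIC); cv2.imwrite('pics/side2c.png',c[:,:,::-1])
m=(P[...,1]>-.06)&(P[...,1]<.0)&(P[...,0]>.38)&(P[...,0]<.60)&(P[...,2]<.2)
for a in np.arange(.38,.6,.02):
    q=P[m&(P[...,0]>a)&(P[...,0]<a+.02)]
    if len(q): print(round(a,2),len(q),np.round(np.percentile(q[:,2],[5,50,95])*1000))
E
```

```text
0.38 136 [ -0.  75. 105.]
0.4 109 [ 99. 102. 105.]
0.46 71 [90. 93. 95.]
0.48 123 [88. 90. 93.]
0.5 133 [85. 88. 90.]
0.52 129 [82. 85. 87.]
0.54 124 [80. 82. 85.]
0.56 128 [77. 80. 82.]
0.58 127 [75. 77. 80.]
```

View pics/side2c.png

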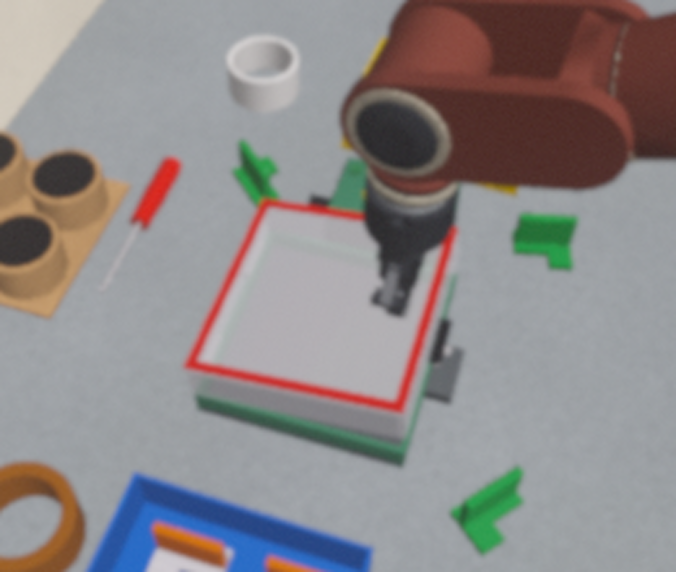

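The hood is down but still about 0.14 rad open. The panel is at z ≈ 98 mm under the tool, while the closed fingertips read z 73 mm with no force. I'll raise the tool and see what happened.

```bash
python3 -m handwheel '[{"tx":0,"ty":0,"tz":-5,"roll":0},{"tx":0,"ty":0,"tz":-10,"roll":0},{"tx":0,"ty":0,"tz":-15,"roll":0}]' | sed -n '2p;4p'; python3 -m handwheel '[{"tx":0,"ty":0,"tz":-20,"roll":0},{"tx":0,"ty":0,"tz":-20,"roll":0},{"tx":0,"ty":0,"tz":0,"roll":0},{"tx":0,"ty":0,"tz":0,"roll":0}]' 20 60| sed -n '2p;4p'
cat > hood.py <<'E'
from h import *
im,d,cam=snap('side'); P=cloud(d,cam); cv2.imwrite('pics/sideh.png',im[:,:,::-1])
m=(np.abs(P[...,1]-.04)<.1)&(P[...,0]>.40)&(P[...,0]<.58)&(P[...,2]>.06)&(P[...,2]<.13)
q=P[m]
for _ in range(4):
    a,b=np.polyfit(q[:,0]-.596,q[:,2],1); q=q[np.abs(q[:,2]-a*(q[:,0]-.596)-b)<.004]
print('slope',a,'z at hinge',b,'n',len(q))
E
python3 hood.py; python3 -c "
import cv2;im=cv2.imread('pics/sideh.png')[90:310,190:450];cv2.imwrite('pics/side3c.png',cv2.resize(im,None,fx=2.6,fy=2.6,interpolation=cv2.INTER_CUBIC))"
```

```text
tool_pos: [0.4278, 0.0412, 0.1036]
contact_force: [-0.3, 0.3, 0.5]
tool_pos: [0.4301, 0.0411, 0.1462]
contact_force: [0.2, -0.2, 0.6]
slope -0.13413024544238328 z at hinge 0.07592688516635158 n 4309
```

View pics/side3c.png

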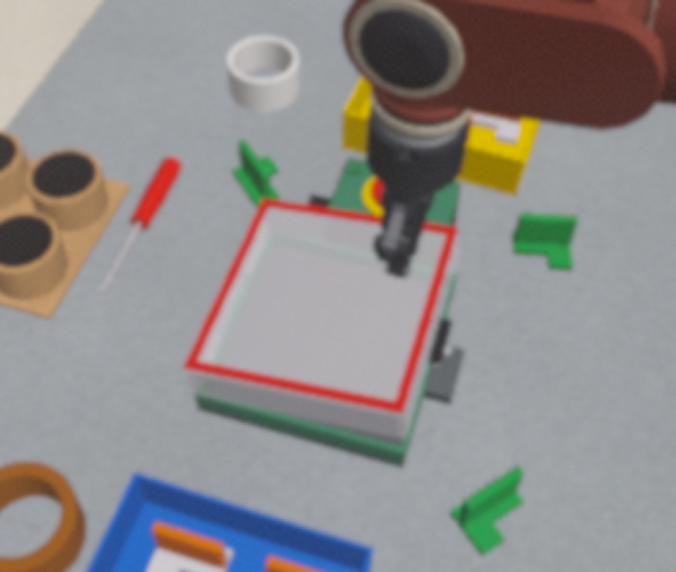

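The hood stayed at 0.134 rad, and the shut fingertips came out of the panel without any resistance. I'll press with the fingers slightly open, in small steps, watching the force.

```bash
python3 -m handwheel '[{"tx":0,"ty":0,"tz":20,"roll":0},{"tx":0,"ty":0,"tz":20,"roll":0},{"tx":0,"ty":0,"tz":0,"roll":0},{"tx":0,"ty":0,"tz":0,"roll":0}]' | sed -n '2p;4p'; for i in 1 2 3; do python3 -m handwheel '[{"tx":0,"ty":0,"tz":2,"roll":0},{"tx":0,"ty":0,"tz":2,"roll":0},{"tx":0,"ty":0,"tz":0,"roll":0}]' | sed -n '2p;4p'; done; python3 hood.py
```

```text
tool_pos: [0.4269, 0.0413, 0.1018]
contact_force: [-0.8, -0.4, 1.2]
tool_pos: [0.4292, 0.0411, 0.1005]
contact_force: [0.7, 0.6, -0.6]
tool_pos: [0.4286, 0.0412, 0.0957]
contact_force: [-0.5, 1.0, 0.8]
tool_pos: [0.4284, 0.0412, 0.0914]
contact_force: [0.5, -0.8, 0.4]
slope -0.13438789924016298 z at hinge 0.07590723145693236 n 4060
```

```bash
for i in 1 2 3 4 5; do python3 -m handwheel '[{"tx":0,"ty":0,"tz":2,"roll":0},{"tx":0,"ty":0,"tz":2,"roll":0},{"tx":0,"ty":0,"tz":0,"roll":0}]' | sed -n '2p;4p'; done; python3 hood.py
```

```text
tool_pos: [0.4284, 0.0412, 0.0874]
contact_force: [0.9, 0.1, 0.0]
tool_pos: [0.4284, 0.0412, 0.0834]
contact_force: [-0.6, -0.2, 0.7]
tool_pos: [0.4284, 0.0412, 0.0794]
contact_force: [-0.6, -0.2, -0.3]
tool_pos: [0.4284, 0.0412, 0.0754]
contact_force: [-0.1, -0.1, -0.2]
tool_pos: [0.4285, 0.0412, 0.0715]
contact_force: [0.4, 0.4, 1.0]
slope -0.12248770680539547 z at hinge 0.07582077841886696 n 3931
```

The hood now moves, with contact about 25 mm above the reported TCP. That means the fingers effectively end there, which also explains the first missed grip on the handle. I'll keep pressing.

```bash
for i in 1 2 3 4 5; do python3 -m handwheel '[{"tx":0,"ty":0,"tz":2,"roll":0},{"tx":0,"ty":0,"tz":2,"roll":0},{"tx":0,"ty":0,"tz":0,"roll":0}]' | sed -n '2p;4p'; done; python3 hood.py
```

```text
tool_pos: [0.4285, 0.0412, 0.0674]
contact_force: [-0.4, 1.3, 0.0]
tool_pos: [0.4285, 0.0412, 0.0634]
contact_force: [0.0, 0.5, 0.3]
tool_pos: [0.4287, 0.0411, 0.0607]
contact_force: [-3.6, -0.3, 6.4]
tool_pos: [0.4284, 0.0411, 0.0594]
contact_force: [-14.8, 1.0, 24.9]
tool_pos: [0.429, 0.0411, 0.0531]
contact_force: [0.3, -0.9, 0.3]
slope -0.01973836689657782 z at hinge 0.07537603770505355 n 3934
```

```bash
for i in 1 2; do python3 -m handwheel '[{"tx":0,"ty":0,"tz":2,"roll":0},{"tx":0,"ty":0,"tz":1,"roll":0},{"tx":0,"ty":0,"tz":0,"roll":0}]' | sed -n '2p;4p'; done; python3 hood.py
```

```text
tool_pos: [0.4286, 0.0411, 0.0496]
contact_force: [-5.6, 0.0, 9.2]
tool_pos: [0.4287, 0.0411, 0.0494]
contact_force: [-15.6, 1.2, 27.5]
slope -0.00040772222278538325 z at hinge 0.07546397841013568 n 3920
```

The hood is fully shut. I'll raise the tool, check that the hood stays shut, and go above the isolator with the fingers across the bar.

```bash
python3 -m handwheel '[{"tx":0,"ty":0,"tz":-10,"roll":0},{"tx":0,"ty":0,"tz":-30,"roll":0},{"tx":0,"ty":0,"tz":-40,"roll":0},{"tx":0,"ty":0,"tz":-40,"roll":0},{"tx":0,"ty":0,"tz":-35,"roll":0},{"tx":-9,"ty":-33,"tz":0,"roll":0},{"tx":-9,"ty":-33,"tz":0,"roll":0},{"tx":-9,"ty":-33,"tz":0,"roll":0},{"tx":-9,"ty":-33,"tz":0,"roll":0},{"tx":-10,"ty":-31,"tz":0,"roll":0},{"tx":0,"ty":0,"tz":0,"roll":0.115},{"tx":0,"ty":0,"tz":0,"roll":0.115}]' 40 60 | sed -n 2p
python3 -m handwheel '[{"tx":0,"ty":0,"tz":0,"roll":0.115},{"tx":0,"ty":0,"tz":0,"roll":0.115},{"tx":0,"ty":0,"tz":0,"roll":0.115},{"tx":0,"ty":0,"tz":0,"roll":0.115},{"tx":0,"ty":0,"tz":0,"roll":0.115},{"tx":0,"ty":0,"tz":0,"roll":0.115},{"tx":0,"ty":0,"tz":0,"roll":0.115},{"tx":0,"ty":0,"tz":0,"roll":0.115},{"tx":0,"ty":0,"tz":0,"roll":0.115},{"tx":0,"ty":0,"tz":0,"roll":0.115},{"tx":0,"ty":0,"tz":0,"roll":0.115},{"tx":0,"ty":0,"tz":0,"roll":0.075}]' 
python3 -m handwheel '[{"tx":0,"ty":0,"tz":0,"roll":0},{"tx":0,"ty":0,"tz":0,"roll":0}]' | sed -n 2,3p; python3 hood.py; python3 g.py
```

```text
tool_pos: [0.4748, -0.1237, 0.1998]
t: 45.72
tool_pos: [0.4746, -0.1219, 0.1999]
tool_rot: [-2.227, -2.215, 0.0]
contact_force: [-0.1, -0.4, 0.0]
opening: 0.04
grip_force: 0.0
tool_pos: [0.4745, -0.1218, 0.2002]
tool_rot: [-2.219, -2.223, 0.0]
slope -0.0008790460714221933 z at hinge 0.07535483921634252 n 4602
t 45.9 tcp [ 474.5 -121.9  200.3] xang 90.1 open 0.040238888564454796
orange 1292 [304. 303.] world [ 455.7 -287.2] 55 size [62.2 10.5] deg 0.5 | tx -165 ty -19 roll 1.56
orange 562 [277. 341.] world [ 435.4 -226.2] 55 size [247.8  24.3] deg 83.3 | tx -104 ty -39 roll 0.12
orange 1382 [345. 344.] world [ 506.6 -348.5] 55 size [11.1 63. ] deg -0.1 | tx -227 ty 32 roll -1.57
red 5308 [341.  88.] world [493.8 -22.6] 78 size [210.9  99.4] deg 0.3 | tx 99 ty 19 roll 1.57
red 2222 [572. 138.] world [745.9 -92.5] 27 size [20.5 97.6] deg -89.6 | tx 29 ty 271 roll -0.01
red 2367 [321. 186.] world [ 475.3 -121.3] 120 size [14.  62.5] deg -89.3 | tx 1 ty 1 roll -0.01
```

```bash
python3 -m handwheel '[{"tx":1,"ty":0,"tz":30,"roll":0},{"tx":0,"ty":0,"tz":38,"roll":0},{"tx":0,"ty":0,"tz":28,"roll":0},{"tx":0,"ty":0,"tz":18,"roll":0},{"tx":0,"ty":0,"tz":8,"roll":0},{"tx":0,"ty":0,"tz":0,"roll":0},{"tx":0,"ty":0,"tz":0,"roll":0}]' 40 50 | sed -n '2p;4p'
python3 -m handwheel '[{"tx":0,"ty":0,"tz":0,"roll":0},{"tx":0,"ty":0,"tz":0,"roll":0},{"tx":0,"ty":0,"tz":0,"roll":0},{"tx":0,"ty":0,"tz":0,"roll":0}]' 8 50
```

```text
tool_pos: [0.4751, -0.1211, 0.0795]
contact_force: [-0.3, -0.4, 0.8]
t: 46.9
tool_pos: [0.4749, -0.1214, 0.0812]
tool_rot: [2.22, 2.221, -0.001]
contact_force: [-6.0, 0.7, 6.1]
opening: 0.0126
grip_force: 50.3
```

Held, with a 12.6 mm opening at 50 N. Now I'll turn it clockwise to on.

```bash
python3 -m handwheel '[{"tx":0,"ty":0,"tz":0,"roll":0.11},{"tx":0,"ty":0,"tz":0,"roll":0.12},{"tx":0,"ty":0,"tz":0,"roll":0.12},{"tx":0,"ty":0,"tz":0,"roll":0.12},{"tx":0,"ty":0,"tz":0,"roll":0.12},{"tx":0,"ty":0,"tz":0,"roll":0.12},{"tx":0,"ty":0,"tz":0,"roll":0.12},{"tx":0,"ty":0,"tz":0,"roll":0.12},{"tx":0,"ty":0,"tz":0,"roll":0.12},{"tx":0,"ty":0,"tz":0,"roll":0.12},{"tx":0,"ty":0,"tz":0,"roll":0.12},{"tx":0,"ty":0,"tz":0,"roll":0.12}]'
python3 -m handwheel '[{"tx":0,"ty":0,"tz":0,"roll":0},{"tx":0,"ty":0,"tz":0,"roll":0},{"tx":0,"ty":0,"tz":0,"roll":0},{"tx":0,"ty":0,"tz":-30,"roll":0},{"tx":0,"ty":0,"tz":-40,"roll":0},{"tx":0,"ty":0,"tz":-40,"roll":0},{"tx":0,"ty":0,"tz":-40,"roll":0},{"tx":0,"ty":0,"tz":-30,"roll":0},{"tx":0,"ty":0,"tz":0,"roll":0},{"tx":0,"ty":0,"tz":0,"roll":0}]' 40; python3 g.py w6; python3 hood.py
```

```text
t: 47.9
tool_pos: [0.4752, -0.1219, 0.0812]
tool_rot: [3.132, 0.212, 0.002]
contact_force: [-2.8, -0.1, 5.0]
opening: 0.0126
grip_force: 50.1
t: 48.73
tool_pos: [0.476, -0.1213, 0.2618]
tool_rot: [3.131, 0.223, 0.008]
contact_force: [-0.8, 0.4, -0.6]
opening: 0.0398
grip_force: 0.0
t 48.7 tcp [ 476.  -121.3  261.8] xang 8.2 open 0.03982223338396341
orange 1262 [504. 161.] world [ 507.  -348.2] 55 size [62.7 10.9] deg 0.3 | tx -3 ty 228 roll 0.14
orange 919 [446. 194.] world [ 456.5 -287.6] 55 size [10. 63.] deg -0.4 | tx -44 ty 161 roll 0.15
orange 991 [477. 238.] world [ 402.9 -345. ] 55 size [63.3 11.7] deg 1.2 | tx -105 ty 210 roll 0.12
red 7127 [171. 109.] world [492.9  38.6] 78 size [210.4 221.5] deg -89.2 | tx 39 ty -156 roll -1.44
red 1613 [320. 173.] world [ 475.9 -122.2] 120 size [63.3 14. ] deg 0.8 | tx -1 ty 0 roll 0.13
slope -0.0005674019850682655 z at hinge 0.07539813161014576 n 4594
```

View pics/w6.png

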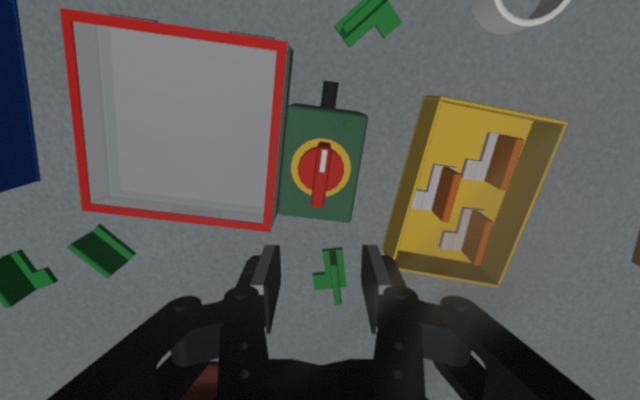

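View pics/sideh.png

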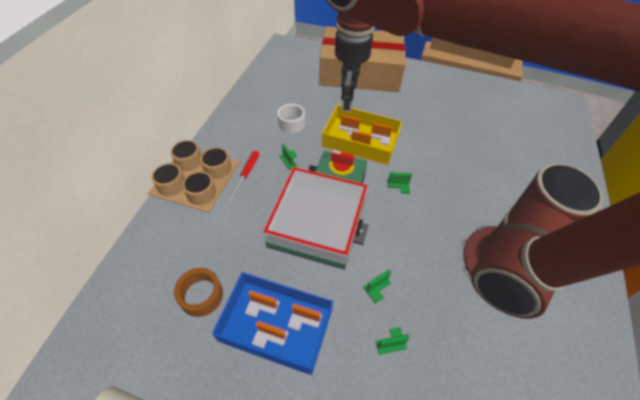

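The pictures show the end state:
- **Isolator:** on, bar along x with the white mark at (322,160) pointing away from the robot.
- **Hood:** shut and flat.
- **Guides:** three in the yellow crate and three in the blue crate.
- **Bystanders and look-alikes:** not moved, and the robot is touching nothing.

I'm handing in.

```bash
python3 -c "
from station import ctrl; print(ctrl.finish_job())"
```

```text
the job is handed in; nothing more can be done
None
```

The job is handed in: with the isolator off I sorted all six guides (three left-hand in blue, three right-hand in yellow) and pressed the hood shut past its catch, then turned the isolator back on; the hand-in returned no verdict.

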